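Line up a flange cover and pin it

TASK

The blanking cover on the slanted pipe flange has been put on crooked. Turn it until its bolt holes line up with those of the flange underneath, then take the orange-handled alignment pin from the wooden block and push it through cover and flange, in any one of the four holes, until its collar sits flat on the cover. Let go of it and leave the other things on the bench and in the block where they are.

Things in the scene. Friction and masses are not known exactly. Their poses are not given: they have to be found in the camera images.
- bend: Pipe bend, rust-brown, fixed: 180 mm square base plate screwed to the bench, 89 mm pipe, a 30 degree elbow leaning roughly towards the robot, and on top a 150 x 150 x 14 mm square flange (face 30 degrees from level) with four 18 mm holes on a 108 x 108 mm pattern, a 2 mm gasket and the cover. Origin: centre of the base plate's underside; it leans to its own -x.
- flange_mid (a point): Point on the flange's axis at the height of the cover's outer face (about 183 mm above the bench). Frame of the fixed flange: z is its axis, outward, 30 degrees from vertical; x and y run parallel to its sides, x up the slope away from the robot, y level.
- cover (a joint): Angle of the cover on the flange, about flange z (right-handed), rad. The cover is held centred by its spigot, turns freely both ways against a friction of about 0.35 N m, stays where it is left and cannot lift off. Its bolt holes line up with the flange's at 0 and at every quarter turn (pi/2) from there; it starts between 0.3 and 1.27.
- cover_handle (a point): Middle of the black handle bar on the bare-metal cover plate (150 x 150 x 12 mm, four 18 mm holes on the flange's pattern). Round bar, 14 mm diameter, 66 mm clear length along this frame's x, its centre line 45 mm above the cover's outer face, centred on the turning axis. The frame turns with the cover; z is outward along the axis.
- pin_grip (a point): Middle of the orange plastic grip of the alignment pin (grip 26 mm diameter, 45 mm long along z). The pin stands upright in one of three 19 mm holes of the wooden tool block and hangs by its collar; it lifts straight out (55 mm of shank is in the hole). Pin frame: z along the pin towards the grip end. About 0.16 kg.
- pin_collar (a point): Centre of the underside of the pin's steel collar (30 mm diameter, 6 mm thick), 28.5 mm below point pin_grip along the pin. Below it the shank, 16 mm diameter, 55 mm long, its last 14 mm tapering to a 7 mm nose. Same frame directions as pin_grip.
- block: Hardwood tool block, fixed, 64 (x) x 200 (y) x 66 (z) mm, origin at the centre of its underside. Holes in a row along its y at -70, 0, +70 mm; the pin, a hex bolt and a blue-handled deburring tool stand in them in any order.
- grinder: Air angle grinder lying on the bench, 230 mm long, leave alone. Origin under the centre of its red disc (100 mm).
- plate_clamp: Plate-lifting clamp, grey metal with blue shackle, 225 mm long, lying flat, leave alone. Origin under its middle.
- magnet_square: Red magnetic welding square, about 95 mm, 14 mm thick, flat on the bench, leave alone. Origin under its middle.
- spray_can: Yellow spray can, 64 mm diameter, 190 mm tall, standing, leave alone. Origin at the centre of its underside.
- backing_ring: Dark steel ring, 160 mm outside, 92 mm inside, 16 mm thick, lying flat, leave alone. Origin at the centre of its underside.
- hammer: Hammer with a wooden handle, 260 mm long, lying along its x (head at +x), leave alone. Origin at its middle, on the bench.
- bolt: Hex bolt standing in the tool block beside the pin, head 13 mm tall and 28 mm across the corners, leave alone. Origin at the underside of its washer, on the block's top.
- deburrer: Blue-handled deburring tool standing in the tool block, handle 26 mm diameter and 72 mm tall, leave alone. Origin at the foot of its handle, on the block's top.
- hole0 (a point): Point on the axis of the flange's bolt hole at the +x +y corner (flange frame, 54 mm in x and in y from its middle), at the height of the cover's outer face: the pin's collar centre comes here when it is home in this hole. Flange frame. Hole 18 mm, right through, open underneath.
- hole1 (a point): Point on the axis of the flange's bolt hole at the -x +y corner (flange frame, 54 mm in x and in y from its middle), at the height of the cover's outer face: the pin's collar centre comes here when it is home in this hole. Flange frame. Hole 18 mm, right through, open underneath.
- hole2 (a point): Point on the axis of the flange's bolt hole at the -x -y corner (flange frame, 54 mm in x and in y from its middle), at the height of the cover's outer face: the pin's collar centre comes here when it is home in this hole. Flange frame. Hole 18 mm, right through, open underneath.
- hole3 (a point): Point on the axis of the flange's bolt hole at the +x -y corner (flange frame, 54 mm in x and in y from its middle), at the height of the cover's outer face: the pin's collar centre comes here when it is home in this hole. Flange frame. Hole 18 mm, right through, open underneath.
- pin: The alignment pin as a whole (106 mm long); its origin is the point pin_collar.
Things that resemble listed ones, but are neither listed nor needed, are in the scene too. There is more than one size of the pin; the job needs the smallest.

How it is judged (in metres and radians):
On the way, in this order (a step that is already met when the one before it is completed fails the run):
1. the cover's bolt holes line up with the flange's ((angle between the x axis of cover_handle and the x axis of flange_mid, either way round below 0.05 rad or angle between the x axis of cover_handle and the y axis of flange_mid, either way round below 0.05 rad)), for 0.2 s.
2. the pin is through both plates with its collar on the cover ((distance between pin_collar and hole0 below 0.004 m or distance between pin_collar and hole1 below 0.004 m or distance between pin_collar and hole2 below 0.004 m or distance between pin_collar and hole3 below 0.004 m) and angle between the z axis of pin_collar and the z axis of flange_mid, either way round below 0.07 rad), for 0.2 s.
At the end, for the whole second after the job is handed in: The cover is within 0.05 rad of a lined-up position and at rest; the pin's collar centre is within 4 mm of its home point at one of the four flange holes, the pin within 0.07 rad of the flange axis, released and at rest (all of step 2 and (angle between the x axis of cover_handle and the x axis of flange_mid, either way round below 0.05 rad or angle between the x axis of cover_handle and the y axis of flange_mid, either way round below 0.05 rad) and linear speed of pin below 0.01 m/s and velocity of joint cover between -0.02 and 0.02 rad/s); the robot touches nothing.
It fails at once if something lying on the bench is moved more than 40 mm (distance of any of grinder, plate_clamp, magnet_square, spray_can, backing_ring, hammer from where it was at the start of the episode above 0.04 m).
It fails at once if the bolt or the deburring tool in the block is moved more than 30 mm (distance of any of bolt, deburrer from where it was at the start of the episode above 0.03 m).
It also fails if it takes over 56 s, if anything falls off the work surface, if the arm or the gripper's body presses on something with over 40 N, if the wrist force passes 120 N, or if a joint passes its speed limit or range.

ROBOT

A 6-joint arm with a two-finger parallel gripper is mounted at the origin on the work surface. World frame = base frame: x ahead of the robot, y to its left, z up, the work surface at z = 0. Lengths are in m, angles in degrees, forces in N, time in s.
With the tool pointing down it reaches from about 0.225 to 0.875 m from the base axis. Payload 3.4 kg.
Tool frame: the origin (TCP) lies on the centre line of the jaws, within the pads' length; the fingertips stand r.tcp_to_tips ahead of it and the grasp point (between the pads) lies 6 mm ahead of it (r.tcp_to_tips is the distance from the TCP to the fingertips, in m); y points along the fingers, z is the direction in which the jaws open and shut, and the axes are right-handed (so a half turn about y gives the same grasp; the last joint's range is limited). The gripper opens to 85 mm and grips with 20 to 120 N. Pads are 22 mm wide; open, the fingers measure 114 mm over their backs; the gripper's body (76 mm by 85 mm) begins 54 mm behind the grasp point. The pads swing forward as they close: fully open they stand 13 mm farther back than shut.
Start: joints at [57.869, 15.808, 86.224, -0, 77.962, -6.933], TCP at [0.245, 0.52, 0.256] pointing down, gripper open.
Joint ranges: [-165.64, 165.64], [-43.16, 119.46], [12.63, 154.43], [-67.54, 247.53], [6.08, 155.33], [-154.97, 154.97]. Speed limits (degrees/s): [147.25, 147.25, 180, 180, 180, 180].

INTERFACE

Orientations are given as [roll, pitch, yaw] about the fixed x, y, z axes, in that order (R = Rz(yaw) Ry(pitch) Rx(roll)).
In Python, from cell import r gives the robot as it stands. The module is installed in compiled form; this text tells all that it offers.
- The arm moves only by the tool apply_moves, never from a script. Its arguments are lists of equal length, an entry for each row: "dp": the shift along the world's x, y, z in cm, a list of three; "turn": the turn about the world's z in degrees. In form: {"dp": [[dx, dy, dz], ...], "turn": [turn, ...]}. A call has 1 to 12 rows; each row shifts and turns the commanded pose from where the row before left it; what a row does not reach is not made up. A row lasts 1/8 s, in which the tool goes at most 62.5 mm and 10.7 degrees, less where a joint would pass 70% of its speed; a pose out of reach is approached as far as the arm can. A call with a gripper value outside its range is refused whole. "grip" is the gripper's target within -1 to 1 (fully open at 1, half-way at 0, shut at -1), set as the call begins (left out, the last holds). The fingers move at their own pace and stop on an object; the grip force is fixed at half the most. Time passes only in rows, so rows that do not move let the fingers close. It gives the time, the measured TCP pose, the force and the opening at its end, in the units of the state.
- r.observe(): the state, without advancing time (a new reading comes with each control period).
- r.snapshot(name): name is "scene" or "top" or "wrist"; returns a dict with "image" (420x560x3 uint8, red, green, blue), "depth" (420x560 float32, m along the optical axis (not along the pixel's ray), 0 where there is no reading), "fx", "fy", "cx", "cy" (pixels), "k1" (the pictures are not rectified: a ray, as slopes to the right and down, at radius r is drawn at 1 + k1 r^2 times it, then the intrinsics apply), "rvec" (rotation vector, rad) and "tvec" (3), from world to camera coordinates, as OpenCV has them. Camera axes: x right, y down, z forward; pixel columns grow to the right and rows downward; lengths in m; the calibration is good to about 2 mm. A picture is of the moment at which its call begins.
- r.finish_job(): hands the job in, once; it reports no verdict.
Trained networks look in a picture, given as the dict that the camera call returned (one of the last four; its "shot" number tells which), for a name from the list of things; names that differ only in an ending like _2 or _b are one class to them, and where a whole thing is asked for, a point or a joint stands for the part that bears it (a point fixed in the world has none). Each returns a list of dicts, best first, with "score" (0 to 1); they miss things now and then, are a little off and sometimes report something else, mostly with a low value. They report only what shows in the picture. A call takes as long as a camera call. They do not tell look-alikes from the thing itself.
- r.spot_in(name, picture): "point" ([x, y, z] in m, in world coordinates, good to about 4 mm: the middle of the surface that is visible of it).
- r.outline_of(name, picture): "pixels" (420x560 bool, what is visible of it).
The state is a dict: "time_s": time; "joint_pos": joint angles; "dq": joint speeds; "effort": joint torques, N m; "tool_pos": TCP position; "ee_rot": TCP orientation; "force": force on the tool from outside, world axes, zero at the start; "moment": the same for the moment, N m; "opening": finger opening in m.
Only numpy, scipy, OpenCV 4.12 (cv2) and the standard library are available. Lean on these libraries where they do the work, as an engineer would, in place of code of your own. Each camera call takes 0.05 s, during which the arm holds its last target.

## Working session

There is one attempt and no reset: what is moved stays moved. The work goes in short steps, Python scripts to look and compute and a tool call to move; the robot and the scene stay as the last step left them, time stands still between calls to the robot, and variables do not carry over. Pictures are saved under pics/ and viewed, and the job is handed in when it is done.

Besides the shell and the picture viewer there is one more tool, called after "Emit:" as name([rows], argument=value, ...), one row to a line, values as JSON. apply_moves: Moves the arm, as the interface text tells. Its arguments: {"type":"object","properties":{"dp":{"type":"array","items":{"type":"array","items":{"type":"number"}}},"turn":{"type":"array","items":{"type":"number"}},"grip":{"type":"number"}},"required":["dp","turn"]}

```bash
mkdir -p pics; cat > h.py <<'E'
import numpy as np, cv2
from cell import r
def save(d,n): cv2.imwrite(f'pics/{n}.png', d['image'][:,:,::-1])
def cam(d):
    R,_=cv2.Rodrigues(np.array(d['rvec'],float)); return R,np.array(d['tvec'],float).ravel()
def K(d): return np.array([[d['fx'],0,d['cx']],[0,d['fy'],d['cy']],[0,0,1]],float)
def dist(d): return np.array([d['k1'],0,0,0,0],float)
def proj(d,P):
    p,_=cv2.projectPoints(np.array(P,float).reshape(-1,1,3),np.array(d['rvec'],float),np.array(d['tvec'],float),K(d),dist(d)); return p[:,0]
def cloud(d):
    h,w=d['depth'].shape
    u,v=np.meshgrid(np.arange(w),np.arange(h))
    n=cv2.undistortPoints(np.stack([u,v],-1).reshape(-1,1,2).astype(float),K(d),dist(d))[:,0]
    z=d['depth'].reshape(-1,1); P=np.hstack([n*z,z]); R,t=cam(d)
    return ((P-t)@R).reshape(h,w,3)
E
python3 - <<'E'
from h import *
import pickle
print(r.observe()); print(r.tcp_to_tips)
for n in ['scene','top','wrist']:
    d=r.snapshot(n); save(d,n+'0'); pickle.dump(d,open(n+'0.pkl','wb'))
    R,t=cam(d); print(n,-R.T@t, d['fx'])
    for k in ['pin','pin_grip','cover','cover_handle','block','bolt','deburrer']:
        s=r.spot_in(k,d); print(n,k,[(np.round(x['point'],3).tolist(),round(x['score'],2)) for x in s])
E
```

```text
{'time_s': 0.0, 'joint_pos': array([ 5.78698475e+01,  1.58472195e+01,  8.62961576e+01, -3.36544869e-04,
        7.79616538e+01, -6.93491471e+00]), 'dq': array([-0.03241885, -0.0517989 , -0.00315534, -0.09159051,  0.0510961 ,
       -0.02031389]), 'effort': array([-2.11427810e-03, -4.16764212e+01, -2.45805341e+01, -6.07610968e-05,
        1.11930905e-02, -2.03938242e-05]), 'tool_pos': array([0.2445436 , 0.51986619, 0.25543716]), 'ee_rot': array([-9.01043021e+01,  1.23549954e-02, -2.51951786e+01]), 'force': array([-0.14830133,  0.44693495, -0.44419466]), 'moment': array([-0.00012693,  0.01726323, -0.01179099]), 'opening': 0.08504186011520239}
0.025
scene [ 1.19084116 -0.38677071  1.11259858] 393.6400562394066
scene pin [([0.512, -0.362, 0.117], 0.9), ([0.409, -0.266, 0.112], 0.79)]
scene pin_grip [([0.516, -0.362, 0.117], 0.86), ([0.514, -0.264, 0.104], 0.69), ([0.411, -0.268, 0.108], 0.63)]
scene cover [([0.475, 0.242, 0.194], 0.71), ([0.548, -0.126, 0.113], 0.44), ([0.49, 0.247, 0.199], 0.32), ([0.777, 0.116, 0.027], 0.27)]
scene cover_handle [([0.473, 0.25, 0.195], 0.74)]
scene block [([0.542, -0.199, 0.066], 0.59)]
scene bolt [([0.527, -0.2, 0.076], 0.47)]
scene deburrer []
top [ 0.33725879 -0.0040481   1.8062048 ] 427.5641298457804
top pin [([0.5, -0.254, 0.118], 0.51)]
top pin_grip [([0.497, -0.26, 0.115], 0.59), ([0.498, -0.356, 0.149], 0.55), ([0.759, 0.119, 0.032], 0.49), ([0.397, -0.254, 0.158], 0.42)]
top cover [([0.469, 0.252, 0.188], 0.79)]
top cover_handle [([0.471, 0.255, 0.188], 0.93)]
top block [([0.518, -0.194, 0.066], 0.71), ([0.49, 0.245, 0.176], 0.41)]
top bolt [([0.497, -0.255, 0.115], 0.54)]
top deburrer [([0.443, 0.549, 0.013], 0.62), ([0.474, 0.252, 0.191], 0.36)]
wrist [0.17299981 0.55525529 0.37286853] 296.32680522830856
wrist pin []
wrist pin_grip []
wrist cover []
wrist cover_handle [([0.387, 0.272, 0.134], 0.5)]
wrist block []
wrist bolt []
wrist deburrer []
```

View pics/scene0.png

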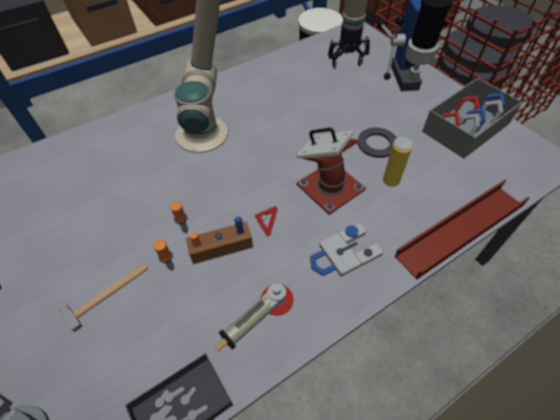

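View pics/top0.png

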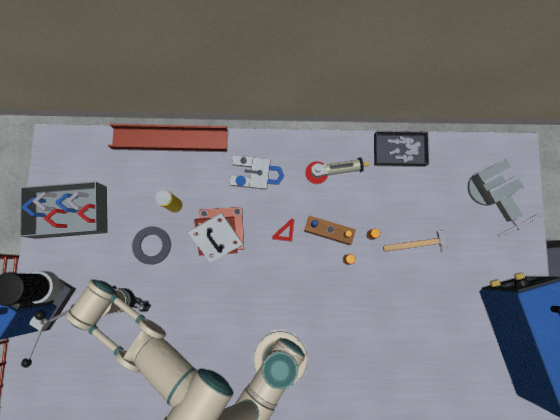

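View pics/wrist0.png

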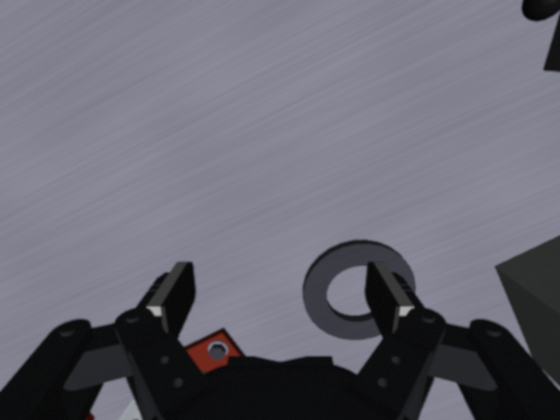

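```bash
python3 - <<'E'
import pickle
from h import *
for n,(x0,y0,x1,y1) in [('scene0',(150,100,410,290)),('top0',(170,180,400,280))]:
    d=pickle.load(open(n+'.pkl','rb'))
    c=d['image'][y0:y1,x0:x1,::-1]; s=min(800/(x1-x0),600/(y1-y0)); cv2.imwrite(f'pics/{n}c.png',cv2.resize(c,None,fx=s,fy=s,interpolation=cv2.INTER_CUBIC))
    P=cloud(d)
    # cover plane: RANSAC from bright points near (0.48,0.25), z .13-.24
    m=(abs(P[...,0]-.48)<.13)&(abs(P[...,1]-.25)<.13)&(P[...,2]>.12)&(P[...,2]<.26)&(d['depth']>0)
    br=d['image'].min(-1)>110
    Q=P[m&br]; print(n,len(Q))
    best=None; rng=np.random.default_rng(0)
    for i in range(500):
        a=Q[rng.choice(len(Q),3,False)]; nn=np.cross(a[1]-a[0],a[2]-a[0]); l=np.linalg.norm(nn)
        if l<1e-4: continue
        nn/=l; k=abs((Q-a[0])@nn)<.003
        if best is None or k.sum()>best.sum(): best=k
    I=Q[best]; c0=I.mean(0); nn=np.linalg.svd(I-c0)[2][2]; nn*=np.sign(nn[2]); print(len(I),'cent',c0,'n',nn,'tilt',np.degrees(np.arccos(nn[2])),'az',np.degrees(np.arctan2(nn[1],nn[0])))
E
```

```text
scene0 758
687 cent [0.47534307 0.24826087 0.18804926] n [-0.49664513 -0.04281073  0.86689726] tilt 29.89994158585964 az -175.07329101613192
top0 1288
750 cent [0.46927357 0.25345933 0.18338269] n [-0.49551075 -0.03057515  0.86806351] tilt 29.76561936442786 az -176.46907998729625
```

View pics/scene0c.png

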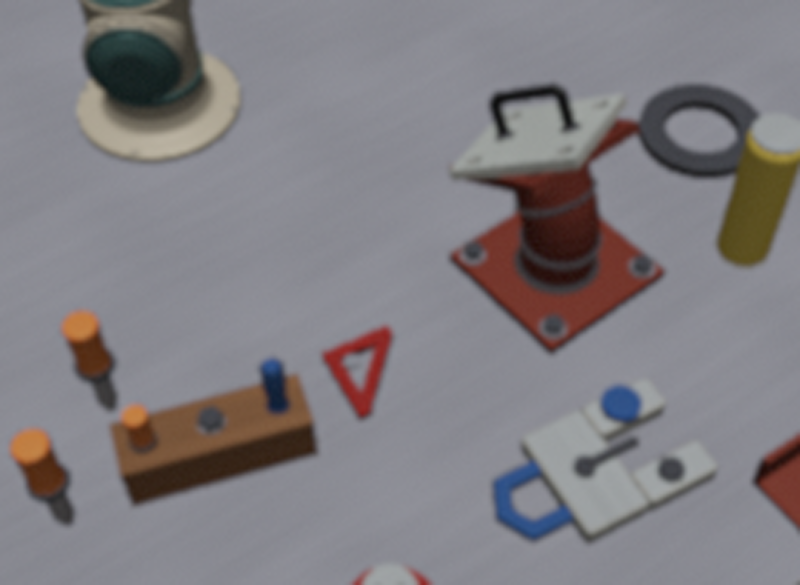

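View pics/top0c.png

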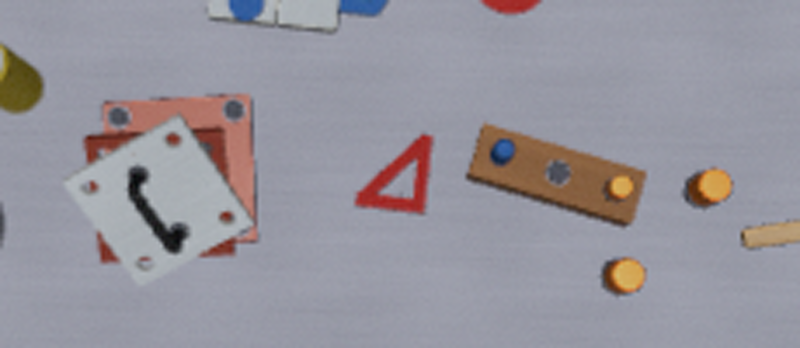

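```bash
python3 - <<'E'
import pickle
from h import *
for n,(x0,y0,x1,y1) in [('scene0',(290,115,370,215)),('top0',(185,200,255,265))]:
    d=pickle.load(open(n+'.pkl','rb'))
    c=d['image'][y0:y1,x0:x1,::-1]; s=6 if n=='scene0' else 9
    c=cv2.resize(c,None,fx=s,fy=s,interpolation=cv2.INTER_CUBIC)
    for x in range(x0,x1,10): cv2.putText(c,str(x),((x-x0)*s,10),0,.35,(0,0,255)); cv2.line(c,((x-x0)*s,12),((x-x0)*s,18),(0,0,255))
    for y in range(y0,y1,10): cv2.putText(c,str(y),(0,(y-y0)*s),0,.35,(0,0,255))
    cv2.imwrite(f'pics/{n}d.png',c)
E
```

```text
(no output)
```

View pics/scene0d.png

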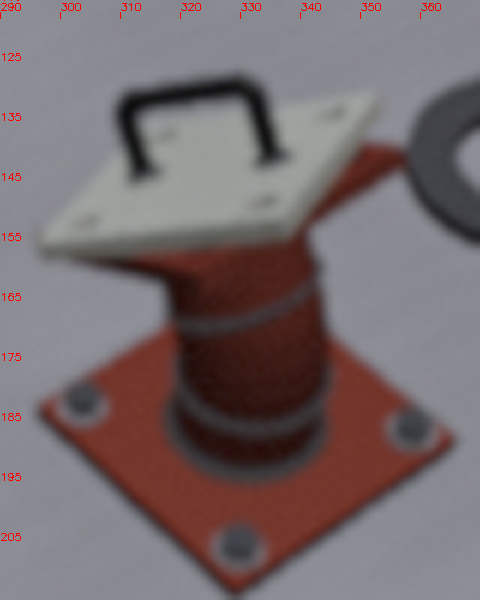

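View pics/top0d.png

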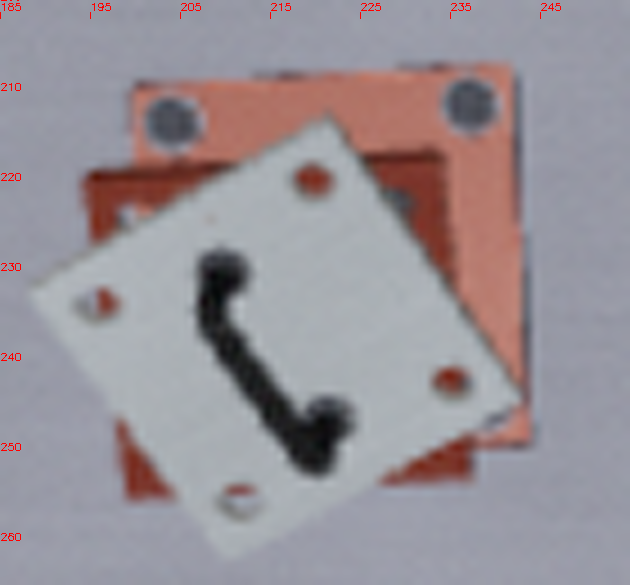

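```bash
cat > fit.py <<'E'
from h import *
from scipy.spatial.transform import Rotation as Ro
from scipy.optimize import least_squares
def flange_R(yaw,tilt=np.radians(30)):
    return (Ro.from_euler('z',yaw)*Ro.from_euler('y',-tilt)).as_matrix()
# z=R@ez : tilt -> (-sin,0,cos)
E
python3 - <<'E'
import pickle
from fit import *
dt=pickle.load(open('top0.pkl','rb')); ds=pickle.load(open('scene0.pkl','rb'))
tc=[(221,212.3),(187.9,232),(210.1,262),(242.9,244)]
th=[(219.3,219.7),(195.3,233.3),(211.2,255.2),(234.8,241.9)]
sh=[(344.9,133.8),(317.1,137.1),(303.6,151.6),(333.8,148.4)]  # to be matched cyclic
base=[(199.6,208.8),(241.5,206.8),(243.5,248.8)]
sq=np.array([(1,1,0),(-1,1,0),(-1,-1,0),(1,-1,0)],float)
def model(p):
    yaw,th_,x,y,z=p[:5]; R=flange_R(yaw)@Ro.from_euler('z',th_).as_matrix()
    return R,np.array([x,y,z])
def res(p,shift=0,full=False):
    R,o=model(p)
    C=o+(sq*.075)@R.T; H=o+(sq*.054)@R.T
    a=proj(dt,C); b=proj(dt,H); c=proj(ds,H)
    def near(a,t): 
        t=np.array(t); return np.array([t[np.argmin(((t-q)**2).sum(1))]-q for q in a])
    return np.concatenate([near(a,tc).ravel(),near(b,th).ravel(),near(c,sh).ravel(),[(p[0]-.05)/.02, (p[4]-.183)/.002]])
for t0 in np.arange(.3,1.3,.15):
    s=least_squares(res,[.05,t0,.48,.25,.183]); print(t0,s.cost,s.x)
best=s
E
```

```text
0.3 0.9018889202954806 [0.05252823 0.50703393 0.46767374 0.25357464 0.1830958 ]
0.44999999999999996 0.9018889202954725 [0.05252823 0.50703394 0.46767374 0.25357464 0.1830958 ]
0.5999999999999999 0.9018889202954411 [0.05252823 0.50703393 0.46767374 0.25357464 0.1830958 ]
0.7499999999999999 0.9018889202954234 [0.05252823 0.50703393 0.46767374 0.25357464 0.1830958 ]
0.8999999999999999 0.901888920295472 [0.05252823 0.50703393 0.46767374 0.25357464 0.1830958 ]
1.0499999999999998 0.9018889202955186 [0.05252823 0.50703393 0.46767374 0.25357464 0.1830958 ]
1.1999999999999997 0.90188892029545 [0.05252823 0.50703393 0.46767374 0.25357464 0.1830958 ]
```

Emit:
apply_moves([
  [1.5, -2, 2.5],
  [2.2, -3, 2],
  [2.4, -3.2, 0.7],
  [2.4, -3.2, 0],
  [2.4, -3.2, 0],
  [2.4, -3.2, 0],
  [2.4, -3.2, 0],
  [2.2, -3, 0],
  [1.5, -2, 0],
  [0.7, -0.75, 0],
], turn=[5, 6, 6.5, 6.5, 6.5, 6.5, 6.5, 6.5, 6, 5], grip=0.1)

```text
time_s: 2.45
tool_pos: [0.4467, 0.2515, 0.3084]
ee_rot: [-90.0, -0.0, 35.9]
force: [-1.3, 1.2, -0.9]
opening: 0.0471
```

```bash
python3 - <<'E'
import pickle
from fit import *
d=r.snapshot('wrist'); save(d,'w1'); pickle.dump(d,open('w1.pkl','wb'))
o=r.observe(); print(o['tool_pos'],o['ee_rot'],o['time_s'],o['joint_pos'],o['opening'],r.tcp_to_tips)
im=d['image'][:,:,::-1].copy()
yaw,th,*m=[0.0525,.507,.4677,.2536,.1831]
R=flange_R(yaw)@Ro.from_euler('z',th).as_matrix(); m=np.array(m)
sq=np.array([(1,1,0),(-1,1,0),(-1,-1,0),(1,-1,0)],float)
pts=np.vstack([m+sq*.075@R.T,m+sq*.054@R.T,m+np.array([[-.033,0,.045],[.033,0,.045]])@R.T])
for p in proj(d,pts): cv2.circle(im,tuple(int(round(v)) for v in p),4,(0,0,255),1)
cv2.imwrite('pics/w1o.png',im)
E
```

```text
[0.44733309 0.25109286 0.30829024] [-9.00833747e+01 -1.22612690e-02  3.59482909e+01] 2.5 [ 2.15826982e+01  8.90707106e+00  8.80716445e+01 -7.83112802e-02
  8.29887270e+01 -1.04356047e+02] 0.04643356795627972 0.025
```

View pics/w1o.png

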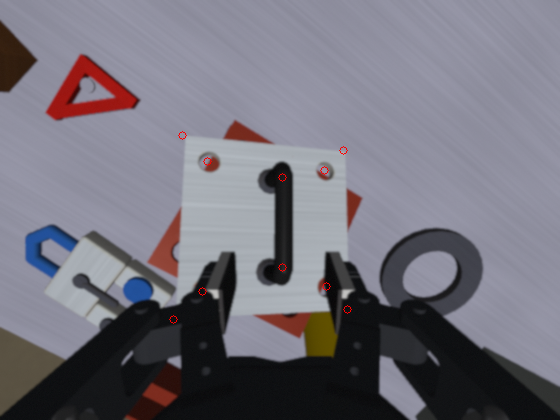

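Emit:
apply_moves([
  [-0.1, 0.1, -1.5],
  [-0.1, 0, -2.5],
  [0, 0, -2.5],
  [0, 0, -1.1],
  [0, 0, 0],
], turn=[0, 0, 0, 0, 0])

```text
time_s: 3.12
tool_pos: [0.443, 0.254, 0.2314]
ee_rot: [-90.0, 0.1, 35.8]
force: [0.2, -0.2, -0.0]
opening: 0.0471
```

Emit:
apply_moves([
  [0, 0, 0],
  [0, 0, 0],
  [0, 0, 0],
  [0, 0, 0],
], turn=[0, 0, 0, 0], grip=-1)

```text
time_s: 3.62
tool_pos: [0.4449, 0.2534, 0.2335]
ee_rot: [-90.1, -0.1, 35.8]
force: [1.2, -3.5, 6.2]
opening: 0.0116
```

Emit:
apply_moves([
  [0, 0, 0],
  [0, 0, 0],
  [0, 0, 0],
  [0, 0, 0],
  [0, 0, 0],
  [0, 0, 0],
  [0, 0, 0],
  [0, 0, 0],
], turn=[-4, -6, -6, -6, -6, -4.8, 0, 0])

```text
time_s: 4.62
tool_pos: [0.4452, 0.2529, 0.2332]
ee_rot: [-90.1, -0.2, 3.0]
force: [2.5, -4.7, 5.0]
opening: 0.0117
```

```bash
python3 - <<'E'
import pickle
from fit import *
for n in ['top','scene','wrist']:
    d=r.snapshot(n); save(d,n+'2'); pickle.dump(d,open(n+'2.pkl','wb'))
    if n=='wrist': continue
    x0,y0,x1,y1=(180,200,260,265) if n=='top' else (290,100,370,170)
    cv2.imwrite(f'pics/{n}2c.png',cv2.resize(d['image'][y0:y1,x0:x1,::-1],None,fx=8,fy=8,interpolation=cv2.INTER_CUBIC))
print(r.observe())
E
```

```text
{'time_s': 4.775, 'joint_pos': array([ 21.91709165,  11.15917323,  95.99085541,  -0.16520377,
        72.68040532, -71.05325244]), 'dq': array([ 0.06083856, -0.04947614,  0.12001467, -0.00848859,  0.00039438,
        0.00386949]), 'effort': array([ 2.56965302e+00, -3.35333025e+01, -2.17820567e+01,  1.77015446e+00,
        3.78458714e-01,  2.98498746e-02]), 'tool_pos': array([0.44520906, 0.25292652, 0.23321109]), 'ee_rot': array([-90.09427178,  -0.21157002,   3.01946619]), 'force': array([ 2.1980057 , -5.57409485,  4.14448976]), 'moment': array([-0.65607512, -0.60433427,  0.04587494]), 'opening': 0.011624507306891385}
```

View pics/top2c.png

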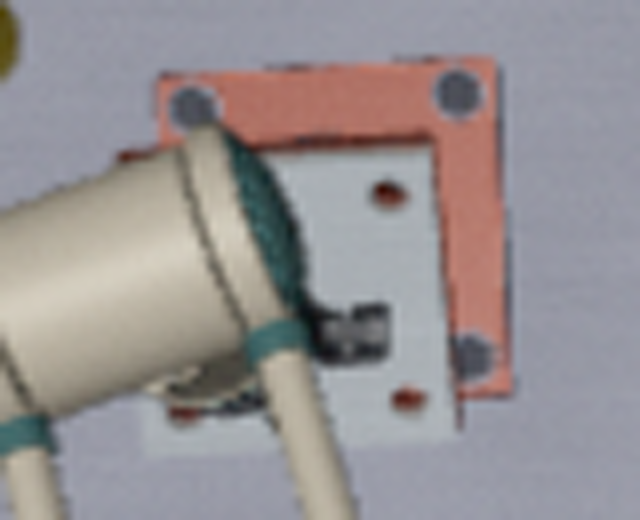

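View pics/scene2c.png

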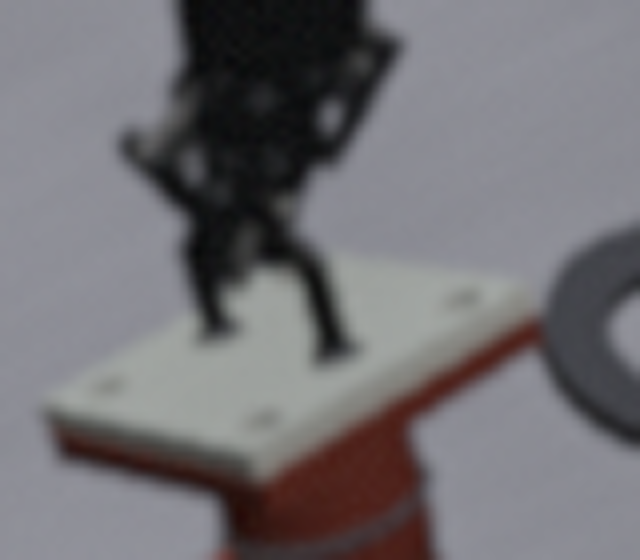

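View pics/wrist2.png

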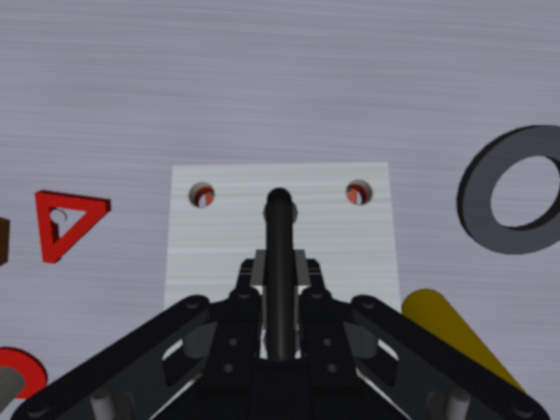

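Emit:
apply_moves([
  [0, 0, 0],
  [0, 0, 0],
  [0, 0, 1],
  [0, 0, 3],
  [0, 0, 4],
  [0, 0, 4],
  [0, 0, 1],
  [0, 0, 0],
], turn=[0, 0, 0, 0, 0, 0, 0, 0], grip=0.1)

```text
time_s: 5.78
tool_pos: [0.4438, 0.2539, 0.3626]
ee_rot: [-90.0, -0.0, 3.0]
force: [-0.6, -0.5, -1.3]
opening: 0.0469
```

```bash
python3 - <<'E'
import pickle
from fit import *
for n in ['scene','wrist']:
    d=r.snapshot(n); save(d,n+'3'); pickle.dump(d,open(n+'3.pkl','wb'))
    if n=='wrist': x0,y0,x1,y1=(150,100,420,300); s=2.9
    else: x0,y0,x1,y1=(290,100,370,170);s=8
    cv2.imwrite(f'pics/{n}3c.png',cv2.resize(d['image'][y0:y1,x0:x1,::-1],None,fx=s,fy=s,interpolation=cv2.INTER_CUBIC))
E
```

```text
(no output)
```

View pics/wrist3c.png

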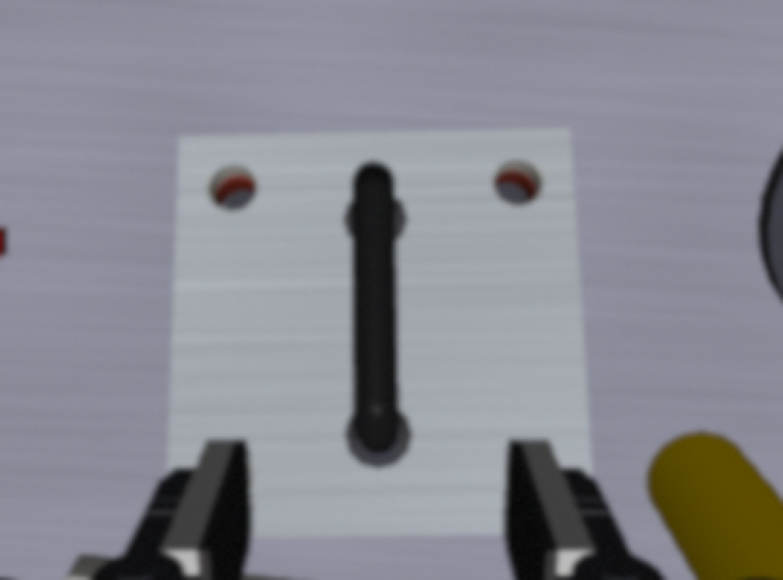

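View pics/scene3c.png

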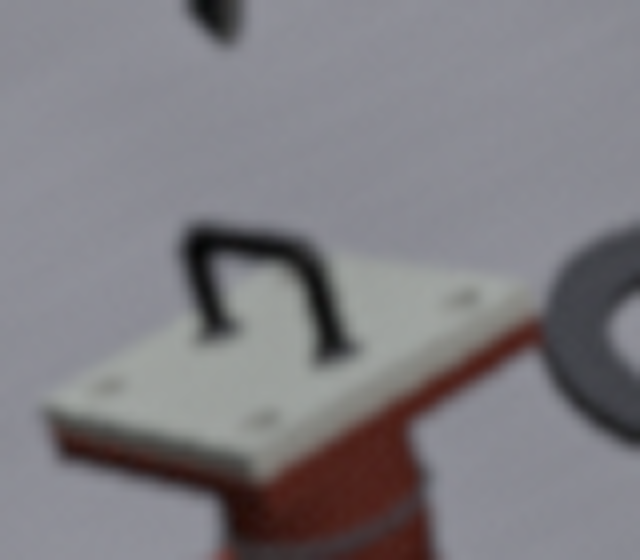

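```bash
python3 - <<'E'
import pickle
from fit import *
d=pickle.load(open('wrist3.pkl','rb'))
f=lambda u,v:(150+(u+.5)/2.9-.5,100+(v+.5)/2.9-.5)
corn=[f(180,136),f(571,129)]; hol=[f(232,187),f(518,182)]
def res(p):
    th,x,y=p; R=flange_R(.0525)@Ro.from_euler('z',th).as_matrix(); m=np.array([x,y,.1831])
    P=m+np.array([(.075,.075,0),(.075,-.075,0),(.054,.054,0),(.054,-.054,0)])@R.T
    return (proj(d,P)-np.array(corn+hol)).ravel()
s=least_squares(res,[0,.4677,.2536]); print(s.x,np.degrees(s.x[0]),np.abs(s.fun).max(),s.fun.reshape(-1,2))
# base plate edges from top0: line fit of redness
t=pickle.load(open('top0.pkl','rb')); P=cloud(t)
im=t['image'].astype(float)
# plate top edge (far): columns 201..240; intensity transition of saturation
sat=im[...,0]-im[...,2]
n=cv2.undistortPoints
def w(uv,z):
    q=cv2.undistortPoints(np.array(uv,float).reshape(-1,1,2),K(t),dist(t))[:,0]; R,tt=cam(t); c=-R.T@tt
    D=np.hstack([q,np.ones((len(q),1))])@R; k=(z-c[2])/D[:,2:]; return c+D*k
pts=[]
for u in range(203,239):
    col=sat[200:214,u]; th=25
    i=np.argmax(col>th); pts.append((u,200+i-1+(th-col[i-1])/(col[i]-col[i-1])))
W=w(pts,.012); a=np.polyfit(W[:,1],W[:,0],1); print('far edge yaw',-np.degrees(np.arctan(a[0])), np.std(W[:,0]-np.polyval(a,W[:,1])))
pts=[]
for v in range(212,244):
    row=sat[v,232:256]; i=len(row)-1-np.argmax(row[::-1]>th); pts.append((232+i+(row[i]-th)/(row[i]-row[i+1]),v))
W=w(pts,.012); a=np.polyfit(W[:,0],W[:,1],1); print('side edge yaw',np.degrees(np.arctan(a[0])), np.std(W[:,1]-np.polyval(a,W[:,0])))
E
```

```text
[-3.12446803  0.46750759  0.25578523] -179.01883162671695 0.5326976669855696 [[-0.53269767 -0.07120302]
 [ 0.01678823  0.05444817]
 [ 0.15877612  0.01239389]
 [ 0.3499775   0.05270395]]
far edge yaw 10.432003521650447 0.01864071947307142
side edge yaw 2.2722741082773994 0.005249836578592031
```

```bash
python3 - <<'E'
import pickle
from fit import *
t=pickle.load(open('top0.pkl','rb')); im=t['image'].astype(float)
sat=cv2.GaussianBlur(im[...,0]-im[...,2],(0,0),.7)
def w(uv,z):
    q=cv2.undistortPoints(np.array(uv,float).reshape(-1,1,2),K(t),dist(t))[:,0]; R,tt=cam(t); c=-R.T@tt
    D=np.hstack([q,np.ones((len(q),1))])@R; k=(z-c[2])/D[:,2:]; return (c+D*k)
from scipy.stats import theilslopes
pts=[]
for u in range(203,239):
    col=sat[:,u]
    for v in range(202,216):
        if col[v]<30<=col[v+1]: pts.append((u,v+(30-col[v])/(col[v+1]-col[v])));break
W=w(pts,.012); s=theilslopes(W[:,0],W[:,1]); print(-np.degrees(np.arctan(s[:4])),len(pts)); print(np.round(np.array(pts)[::5],1).tolist())
pts=[]
for v in range(211,246):
    row=sat[v]
    for u in range(250,234,-1):
        if row[u]<30<=row[u-1]: pts.append((u-(30-row[u])/(row[u-1]-row[u]),v));break
W=w(pts,.012); s=theilslopes(W[:,1],W[:,0]); print(np.degrees(np.arctan(s[:4])),len(pts)); print(np.round(np.array(pts)[::5],1).tolist())
E
```

```text
[  4.27608252 -32.13039542   4.56076621   3.81988086] 34
[[205.0, 208.8], [210.0, 208.4], [215.0, 208.2], [220.0, 207.8], [225.0, 207.4], [230.0, 207.3], [235.0, 207.5]]
[4.67257789 7.13454653 4.15907037 5.10547964] 32
[[241.2, 211.0], [241.6, 216.0], [241.9, 221.0], [242.4, 226.0], [242.4, 231.0], [242.5, 236.0], [242.6, 241.0]]
```

```bash
python3 - <<'E'
import pickle
from fit import *
for n in ['top0','scene0']:
    d=pickle.load(open(n+'.pkl','rb')); P=cloud(d); im=d['image'].astype(int)
    org=(im[...,0]-im[...,2]>70)&(im[...,1]-im[...,2]>15)
    reg=(P[...,0]>.3)&(P[...,0]<.6)&(P[...,1]<-.2)&(P[...,1]>-.45)&(P[...,2]>.07)
    k,lab=cv2.connectedComponents((org&reg).astype(np.uint8))
    for i in range(1,k):
        q=P[lab==i]
        if len(q)<8: continue
        zt=np.percentile(q[:,2],95); tp=q[q[:,2]>zt-.01]
        v,u=np.where(lab==i)
        print(n,len(q),'px',u.mean().round(1),v.mean().round(1),'top z',zt.round(3),'zmin',np.percentile(q[:,2],5).round(3),'top c',tp.mean(0).round(3),'ext',np.ptp(tp,0).round(3))
E
```

```text
top0 82 px 374.1 233.1 top z 0.159 zmin 0.109 top c [ 0.502 -0.358  0.154] ext [0.031 0.032 0.012]
top0 39 px 348.1 233.3 top z 0.121 zmin 0.09 top c [ 0.501 -0.262  0.117] ext [0.021 0.02  0.015]
top0 80 px 349.5 258.8 top z 0.159 zmin 0.123 top c [ 0.401 -0.263  0.153] ext [0.034 0.032 0.012]
scene0 91 px 175.8 206.2 top z 0.154 zmin 0.147 top c [ 0.405 -0.265  0.151] ext [0.034 0.033 0.012]
scene0 52 px 193.3 235.6 top z 0.119 zmin 0.108 top c [ 0.506 -0.264  0.115] ext [0.021 0.024 0.011]
scene0 114 px 159.6 245.0 top z 0.155 zmin 0.147 top c [ 0.507 -0.361  0.152] ext [0.037 0.032 0.011]
```

Emit:
apply_moves([
  [0.3, -2.5, 0],
  [0.5, -4.5, 0],
  [0.6, -5, 0],
  [0.6, -5, 0],
  [0.6, -5, 0],
  [0.6, -5, -1],
  [0.6, -5, -2],
  [0.6, -5, -2],
  [0.6, -5, -2],
  [0.5, -4.5, -2],
  [0.3, -3.2, -1.5],
  [0.2, -2, -0.7],
], turn=[1.2, 0, 0, 0, 0, 0, 0, 0, 0, 0, 0, 0], grip=0.2)

```text
time_s: 7.38
tool_pos: [0.5028, -0.264, 0.2476]
ee_rot: [-89.8, 0.2, 4.1]
force: [0.2, -0.6, -0.5]
opening: 0.0513
```

```bash
python3 - <<'E'
import pickle
from fit import *
d=r.snapshot('wrist'); save(d,'w4'); pickle.dump(d,open('w4.pkl','wb'))
t=r.snapshot('top'); pickle.dump(t,open('top4.pkl','wb'))
o=r.observe(); print(o['tool_pos'],o['ee_rot'],o['joint_pos'],o['opening'])
for k in ['pin_grip','pin','bolt']:print(k,[(np.round(x['point'],3).tolist(),round(x['score'],2)) for x in r.spot_in(k,d)])
P=cloud(d); im=d['image'].astype(int)
org=(im[...,0]-im[...,2]>70)&(im[...,1]-im[...,2]>10)
k,lab,st,c=cv2.connectedComponentsWithStats(org.astype(np.uint8))
for i in range(1,k):
    if st[i,4]<100: continue
    q=P[lab==i]; zt=np.percentile(q[:,2],90); tp=q[q[:,2]>zt-.006]
    (cx,cy),rr=cv2.minEnclosingCircle(np.argwhere(lab==i)[:,::-1].astype(np.float32))
    print(st[i],zt.round(3),tp.mean(0).round(4),((tp.max(0)+tp.min(0))/2).round(4),np.ptp(tp,0).round(3))
x0,y0,x1,y1=(180,200,260,265)
cv2.imwrite('pics/top4c.png',cv2.resize(t['image'][y0:y1,x0:x1,::-1],None,fx=8,fy=8,interpolation=cv2.INTER_CUBIC))
E
```

```text
[ 0.50328574 -0.26424298  0.24838709] [-89.88433688   0.15489757   4.091962  ] [-3.47095963e+01  1.55993721e+01  8.76667994e+01 -7.10797018e-03
  7.69270208e+01 -1.28799783e+02] 0.05113131747954638
pin_grip [([0.404, -0.264, 0.152], 0.85), ([0.495, -0.352, 0.153], 0.84), ([0.499, -0.263, 0.113], 0.57)]
pin [([0.498, -0.263, 0.116], 0.9), ([0.402, -0.262, 0.153], 0.7), ([0.495, -0.352, 0.15], 0.59)]
bolt [([0.517, -0.197, 0.081], 0.68)]
[ 265   45   55   60 2550] 0.153 [ 0.4016 -0.2625  0.1528] [ 0.4036 -0.2622  0.256 ] [0.041 0.036 0.217]
[   0  118  145   32 2848] 0.025 [ 0.4656 -0.501   0.0252] [ 0.4567 -0.4287  0.1918] [0.065 0.319 0.345]
[ 248  153  190  110 8244] 0.075 [ 0.4975 -0.2613  0.1189] [ 0.4698 -0.2603  0.2176] [0.092 0.027 0.294]
[ 130  172   68   60 2662] 0.153 [ 0.5013 -0.3577  0.153 ] [ 0.4728 -0.323   0.2558] [0.098 0.107 0.217]
```

View pics/w4.png

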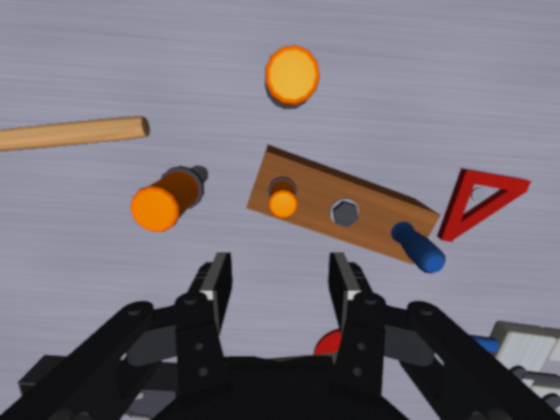

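View pics/top4c.png

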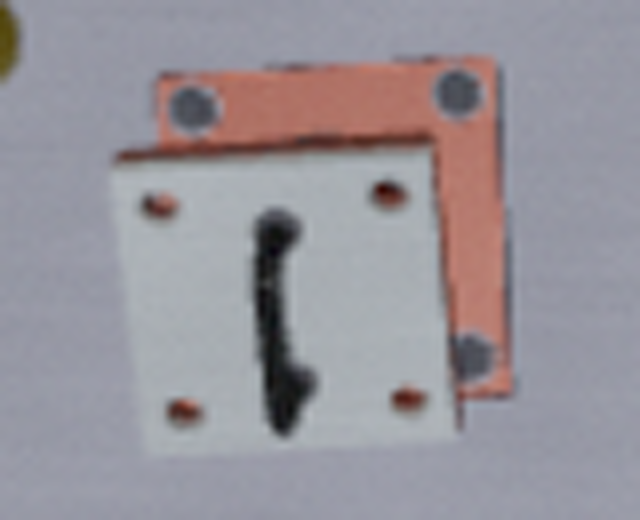

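```bash
cat >> fit.py <<'E'
def ray(d,uv,z):
    q=cv2.undistortPoints(np.array(uv,float).reshape(-1,1,2),K(d),dist(d))[:,0]; R,tt=cam(d); c=-R.T@tt
    D=np.hstack([q,np.ones((len(q),1))])@R; k=(z-c[2])/D[:,2:]; return c+D*k
E
python3 - <<'E'
import pickle
from fit import *
d=pickle.load(open('w4.pkl','rb')); print(ray(d,[(283,204)],.117))
P=cloud(d); print(P[200:209:4,278:290:4,:].round(4))
m=(np.hypot(P[...,0]-.5,P[...,1]+.263)<.03)&(P[...,2]>.108)&(P[...,2]<.125)
q=P[m]; print(len(q),q.mean(0),((q.max(0)+q.min(0))/2),np.ptp(q,0))
im=d['image'][130:290,200:460,::-1]; cv2.imwrite('pics/w4c.png',cv2.resize(im,None,fx=3,fy=3,interpolation=cv2.INTER_CUBIC))
t=pickle.load(open('top4.pkl','rb'))
E
```

```text
[[ 0.50234404 -0.26028595  0.117     ]]
[[[ 0.4994 -0.2649  0.1157]
  [ 0.4995 -0.2614  0.1146]
  [ 0.4989 -0.2579  0.1157]]

 [[ 0.5032 -0.2646  0.1154]
  [ 0.5024 -0.2612  0.1169]
  [ 0.5027 -0.2576  0.1154]]

 [[ 0.5068 -0.2644  0.1155]
  [ 0.5064 -0.2609  0.1159]
  [ 0.5063 -0.2573  0.1156]]]
634 [ 0.50184783 -0.26091755  0.11547809] [ 0.50293252 -0.26099926  0.11335291] [0.02541567 0.02513853 0.00857947]
```

View pics/w4c.png

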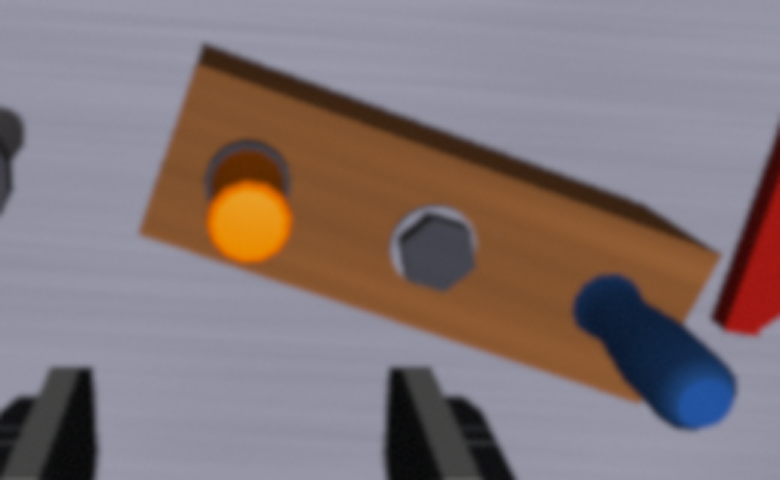

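Emit:
apply_moves([
  [0, 0.3, -2],
  [0, 0, -3],
  [0, 0, -3.5],
  [0, 0, -3.2],
  [0, 0, -2],
  [0, 0, -0.6],
  [0, 0, 0],
], turn=[0, 0, 0, 0, 0, 0, 0])

```text
time_s: 8.5
tool_pos: [0.5043, -0.2596, 0.1081]
ee_rot: [-90.0, -0.0, 4.3]
force: [0.2, 0.3, -0.5]
opening: 0.0511
```

Emit:
apply_moves([
  [0, 0, 0],
  [0, 0, 0],
  [0, 0, 0],
  [0, 0, 0],
  [0, 0, 0],
], turn=[0, 0, 0, 0, 0], grip=-1)

```text
time_s: 9.12
tool_pos: [0.5046, -0.2606, 0.1087]
ee_rot: [-90.1, -0.1, 4.2]
force: [-0.4, 1.0, 6.3]
opening: 0.0244
```

Emit:
apply_moves([
  [0, 0, 1],
  [0, 0, 2],
  [0, 0, 1.1],
  [0, 0, 0],
], turn=[0, 0, 0, 0])

```text
time_s: 9.62
tool_pos: [0.5041, -0.2605, 0.1491]
ee_rot: [-90.1, -0.1, 4.2]
force: [-0.0, 0.4, -2.9]
opening: 0.0245
```

```bash
python3 - <<'E'
from fit import *
o=r.observe(); print(o['tool_pos'],o['ee_rot'],o['force'],o['opening'])
d=r.snapshot('scene'); cv2.imwrite('pics/s5.png',cv2.resize(d['image'][160:280,140:290,::-1],None,fx=5,fy=5,interpolation=cv2.INTER_CUBIC))
d=r.snapshot('wrist'); save(d,'w5')
E
```

```text
[ 0.50412564 -0.26045127  0.14914276] [-9.00541239e+01 -7.14068094e-02  4.19773346e+00] [-0.03017305  0.39865977 -2.9096124 ] 0.024450543504208395
```

View pics/s5.png

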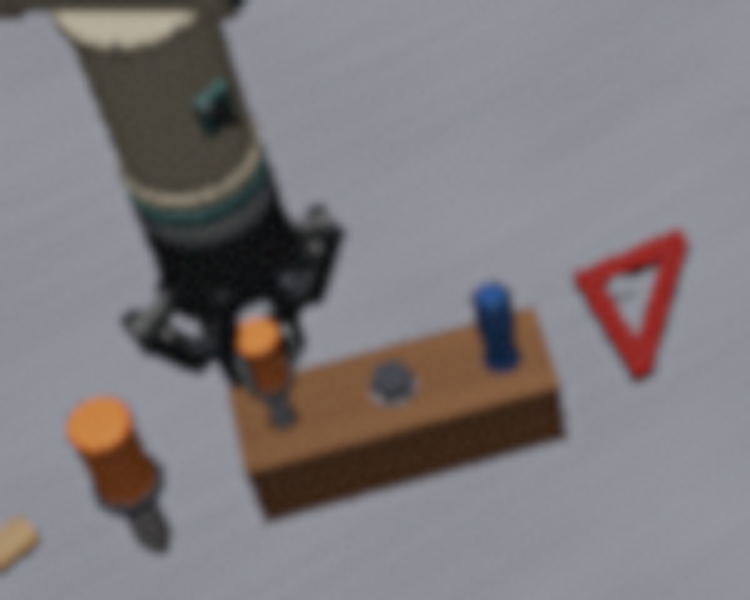

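View pics/w5.png

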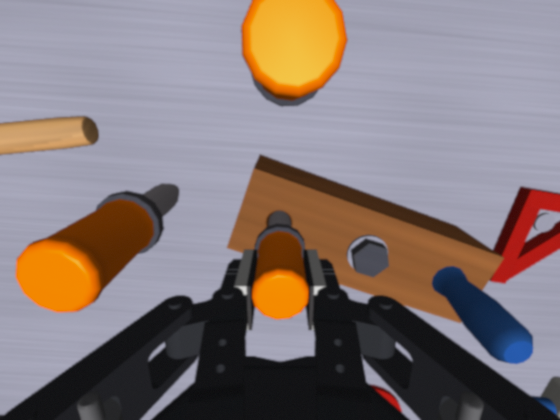

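Emit:
apply_moves([
  [-0.15, 0, 0],
  [-0.68, -0.05, 0],
  [-0.68, -0.05, 0],
  [-0.67, -0.05, -0.1],
  [0, 0, 0],
], turn=[0, 0, 0, 0, 0])

```text
time_s: 10.35
tool_pos: [0.4849, -0.2621, 0.1481]
ee_rot: [-90.1, -0.4, 4.1]
force: [5.4, 0.1, -1.6]
opening: 0.0243
```

```bash
python3 - <<'E'
from fit import *
o=r.observe(); print(o['tool_pos'],o['ee_rot'],o['force'],o['moment'],o['opening'])
d=r.snapshot('wrist'); save(d,'w6')
E
```

```text
[ 0.48485596 -0.26212371  0.14812336] [-90.0891074   -0.4282243    4.12252255] [ 5.43464379  0.05427845 -1.61002383] [ 0.22227922 -1.40266799 -0.02279049] 0.024311623707320998
```

View pics/w6.png

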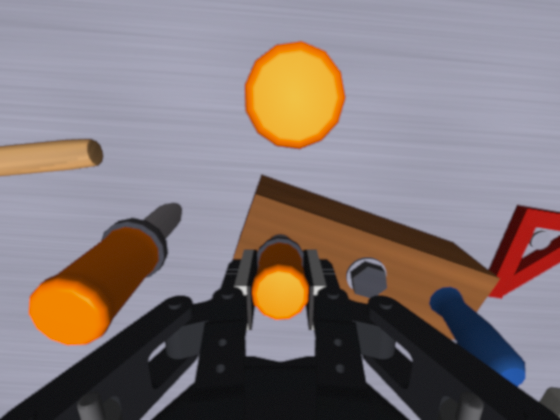

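Emit:
apply_moves([
  [-0.67, -0.05, -0.1],
  [-0.64, -0.05, -0.22],
  [-0.64, -0.05, -0.22],
  [0, 0, 0],
], turn=[0, 0, 0, 0])

```text
time_s: 10.9
tool_pos: [0.4647, -0.264, 0.1431]
ee_rot: [-90.1, -0.3, 4.1]
force: [4.4, -0.1, 1.8]
opening: 0.0245
```

```bash
python3 - <<'E'
from fit import *
o=r.observe(); print(o['tool_pos'],o['ee_rot'],o['force'],o['moment'],o['opening'])
d=r.snapshot('wrist'); save(d,'w7')
d=r.snapshot('scene'); cv2.imwrite('pics/s7.png',cv2.resize(d['image'][160:280,140:290,::-1],None,fx=5,fy=5,interpolation=cv2.INTER_CUBIC))
E
```

```text
[ 0.46468994 -0.26398604  0.14308643] [-90.1358469   -0.33052482   4.14672723] [ 4.37763611 -0.12707928  1.78018816] [ 0.12455279 -1.32546622  0.02092213] 0.024459537422345426
```

View pics/s7.png

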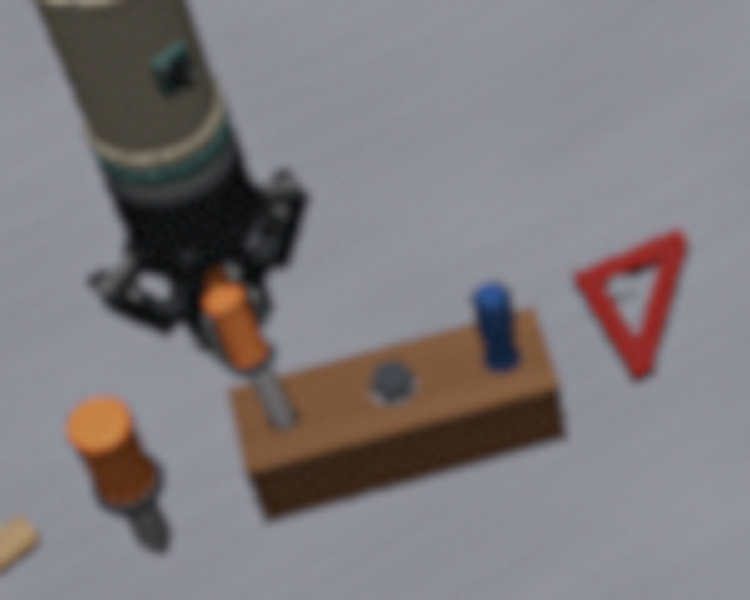

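View pics/w7.png

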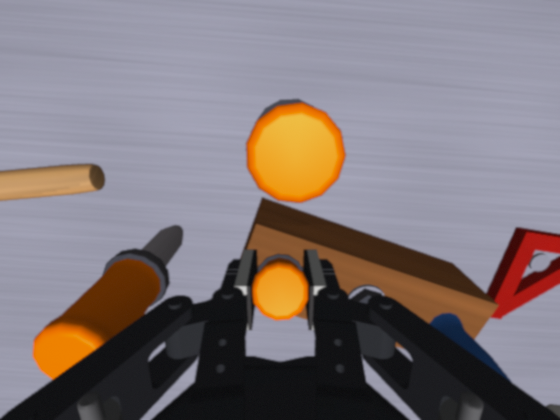

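Emit:
apply_moves([
  [-0.3, 0, 0.5],
  [-0.5, 0, 0.9],
  [-0.5, 0, 1.2],
  [0, 0.5, 3.5],
  [0, 2, 4],
  [0, 4, 4],
  [0, 5, 3],
  [0, 5, 2],
  [0, 5, 0],
  [0, 5, 0],
  [0, 5, 0],
  [0, 5, 0],
], turn=[0, 0, 0, 0, 0, 0, 0, 0, 0, 0, 0, 0])

```text
time_s: 12.5
tool_pos: [0.4476, 0.1025, 0.3326]
ee_rot: [-90.1, 0.2, 4.2]
force: [0.1, -0.1, -1.7]
opening: 0.0245
```

Emit:
apply_moves([
  [0, 4.5, 0],
  [0, 3.5, 0],
  [0, 1.8, 0],
  [0, 0, 0],
], turn=[0, 0, 0, 0])

```text
time_s: 13.0
tool_pos: [0.4489, 0.1996, 0.3326]
ee_rot: [-90.1, 0.1, 4.3]
force: [0.3, -0.4, -1.8]
opening: 0.0248
```

```bash
python3 - <<'E'
import pickle
from fit import *
o=r.observe(); print(o['tool_pos'],o['ee_rot'],o['force'],o['moment'],o['opening'],o['joint_pos'])
for n in ['scene','wrist','top']:
    d=r.snapshot(n); pickle.dump(d,open(n+'8.pkl','wb')); save(d,n+'8')
    if n=='scene':cv2.imwrite('pics/s8.png',cv2.resize(d['image'][60:180,250:400,::-1],None,fx=5,fy=5,interpolation=cv2.INTER_CUBIC))
E
```

```text
[0.44887893 0.1996177  0.33257002] [-90.0846919    0.09985593   4.28799943] [ 0.25097393 -0.38783133 -1.78696121] [-0.00243665  0.04212005  0.02513421] 0.024794074576103498 [ 1.58974753e+01  6.50792220e+00  8.75948619e+01 -6.30168698e-02
  8.60120748e+01 -7.83861523e+01]
```

View pics/s8.png

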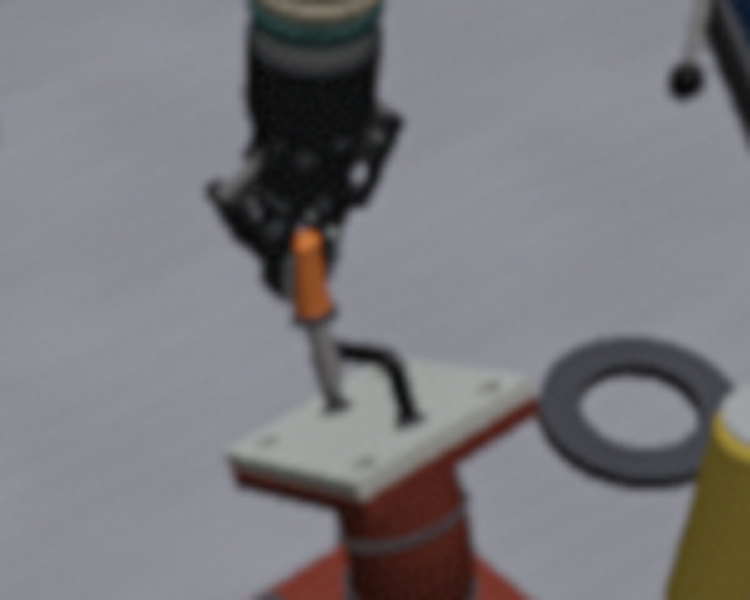

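View pics/wrist8.png

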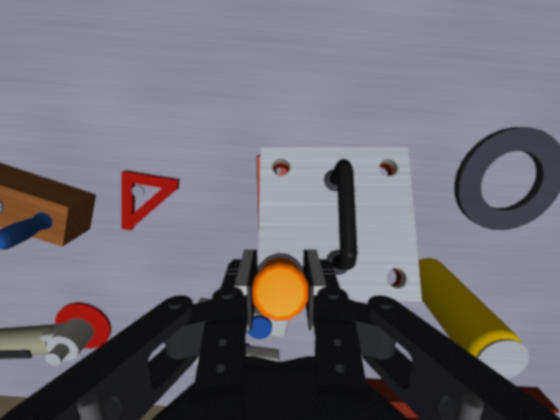

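```bash
python3 - <<'E'
import pickle
from fit import *
d=pickle.load(open('wrist8.pkl','rb'))
im=d['image'][130:320,240:440,::-1]; cv2.imwrite('pics/w8c.png',cv2.resize(im,None,fx=4,fy=3.1,interpolation=cv2.INTER_CUBIC) if 0 else cv2.resize(im,None,fx=3.1,fy=3.1,interpolation=cv2.INTER_CUBIC))
E
```

```text
(no output)
```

View pics/w8c.png

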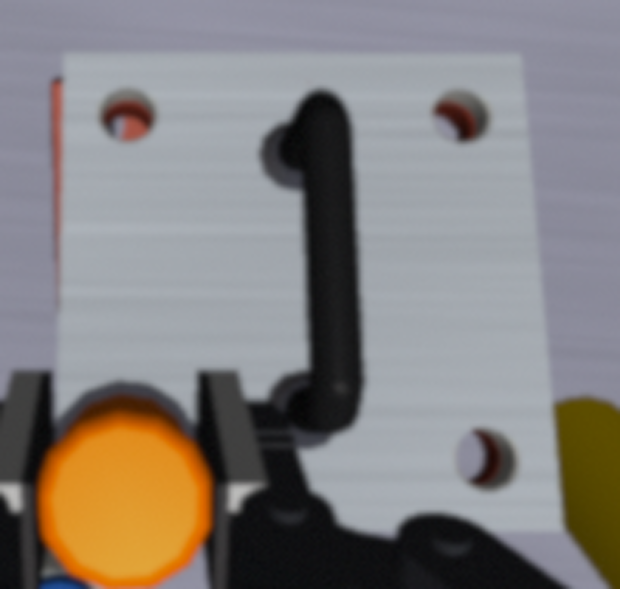

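```bash
cat > rel.py <<'E'
import pickle
from fit import *
d=pickle.load(open('wrist8.pkl','rb'))
f=lambda u,v:(240+(u+.5)/3.1-.5,130+(v+.5)/3.1-.5)
obs=np.array([f(63,53),f(520,53),f(564,530),f(128,116),f(461,115),f(487,459)])
mod=np.array([(-.075,-.075,0),(-.075,.075,0),(.075,.075,0),(-.054,-.054,0),(-.054,.054,0),(.054,.054,0)])
yaw=np.radians(4.2)
def res(p):
    th,x,y,z,tl=p; R=flange_R(yaw,np.radians(30)+tl)@Ro.from_euler('z',th).as_matrix()
    return np.r_[(proj(d,np.array([x,y,z])+mod@R.T)-obs).ravel(),(z-.183)/.002,tl/.01]
s=least_squares(res,[0,.4677,.2536,.183,0]); print('cover angle rel yaw4.2 (deg)',np.degrees(s.x[0]),s.x,np.abs(s.fun).max())
m=s.x[1:4]
for rel in range(-3,4):
    R=flange_R(yaw)@Ro.from_euler('z',s.x[0]+np.radians(rel)).as_matrix()
    q=proj(d,m+np.array([(-.075,-.075,-.014),(-.075,-.075,-.028),(.0,-.075,-.014),(0,-.075,-.028)])@R.T)
    print(rel,((q-[240,130])*3.1).round(0).tolist())
R=flange_R(yaw)@Ro.from_euler('z',s.x[0]).as_matrix()
print('cover',((proj(d,m+np.array([(-.075,-.075,0),(0,-.075,0)])@R.T)-[240,130])*3.1).round())
E
python3 rel.py
```

```text
cover angle rel yaw4.2 (deg) 0.01519952986665739 [ 2.65281841e-04  4.67693853e-01  2.55306951e-01  1.81985160e-01
 -1.40078888e-03] 0.5074199342988278
-3 [[76.0, 59.0], [79.0, 74.0], [62.0, 274.0], [65.0, 280.0]]
-2 [[72.0, 62.0], [75.0, 77.0], [62.0, 278.0], [64.0, 284.0]]
-1 [[68.0, 66.0], [71.0, 81.0], [61.0, 282.0], [64.0, 288.0]]
0 [[65.0, 69.0], [67.0, 84.0], [61.0, 286.0], [64.0, 292.0]]
1 [[61.0, 73.0], [63.0, 88.0], [61.0, 290.0], [64.0, 296.0]]
2 [[57.0, 76.0], [60.0, 91.0], [61.0, 294.0], [64.0, 299.0]]
3 [[53.0, 80.0], [56.0, 95.0], [62.0, 298.0], [64.0, 303.0]]
cover [[ 62.  53.]
 [ 58. 279.]]
```

```bash
cat > ov.py <<'E'
import pickle
from fit import *
sq=np.array([(1,1),(-1,1),(-1,-1),(1,-1)],float)
def over(name,box,s,rel,cov=4.2,m=(.4677,.2550,.1825),dxy=(0,0)):
    d=pickle.load(open(name+'.pkl','rb')); x0,y0,x1,y1=box
    im=cv2.resize(d['image'][y0:y1,x0:x1,::-1],None,fx=s,fy=s,interpolation=cv2.INTER_CUBIC)
    def poly(R,z,h,col):
        q=(proj(d,np.array(m)+np.c_[sq*h,np.full(4,z)]@R.T)+dxy-[x0,y0]+.5)*s
        cv2.polylines(im,[np.round(q*16).astype(int).reshape(-1,1,2)],True,col,1,cv2.LINE_AA,4)
    def circ(R,z,col):
        a=np.linspace(0,6.283,40)
        for c in sq*.054:
            q=(proj(d,np.array(m)+np.c_[c[0]+.009*np.cos(a),c[1]+.009*np.sin(a),np.full(40,z)]@R.T)+dxy-[x0,y0]+.5)*s
            cv2.polylines(im,[np.round(q*16).astype(int).reshape(-1,1,2)],True,col,1,cv2.LINE_AA,4)
    Rc=flange_R(np.radians(cov-0)); yawf=np.radians(cov)
    Rc=flange_R(np.radians(4.2))@Ro.from_euler('z',np.radians(cov-4.2)).as_matrix()
    Rf=flange_R(np.radians(4.2))@Ro.from_euler('z',np.radians(cov-4.2+rel)).as_matrix()
    poly(Rc,0,.075,(0,200,0)); circ(Rc,0,(0,200,0))
    poly(Rf,-.014,.075,(255,0,0)); poly(Rf,-.028,.075,(255,255,0)); circ(Rf,-.028,(255,0,255))
    return im
if __name__=='__main__':
    A=[over('wrist8',(245,135,425,310),2.2,r) for r in (0,3)]
    cv2.imwrite('pics/ov8.png',np.hstack(A))
    A=[over('wrist3',(200,130,370,300),2.3,r) for r in (0,3)]
    cv2.imwrite('pics/ov3.png',np.hstack(A))
    A=[over('top4',(190,205,245,260),7,r) for r in (0,3)]
    cv2.imwrite('pics/ovt.png',np.hstack(A))
E
python3 ov.py
```

```text
(no output)
```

View pics/ov8.png

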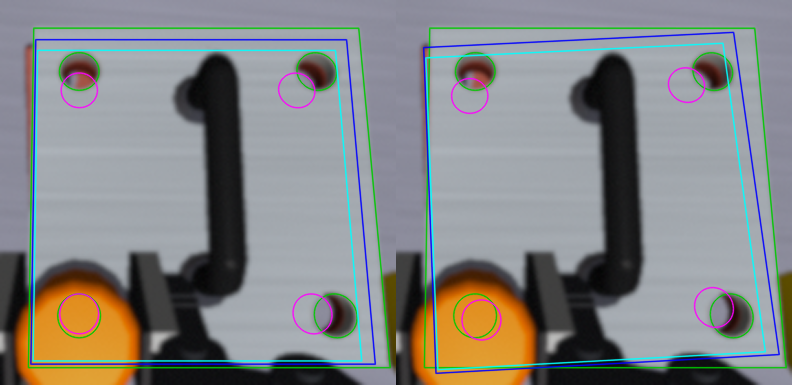

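View pics/ov3.png

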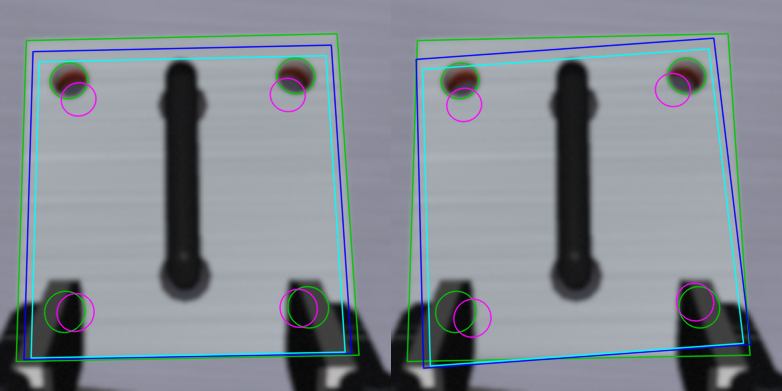

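View pics/ovt.png

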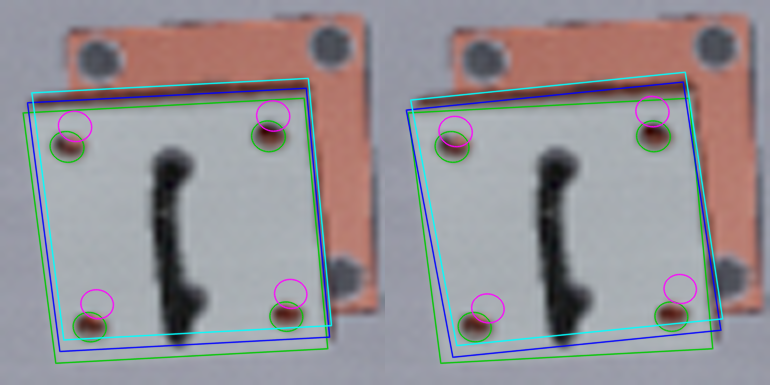

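```bash
cat > ov2.py <<'E'
import pickle
from fit import *
def over(name,c,box,s,rel,m,cov,yaw=4.2,half=None):
    d=pickle.load(open(name+'.pkl','rb')); x0,y0,x1,y1=box
    im=cv2.resize(d['image'][y0:y1,x0:x1,::-1],None,fx=s,fy=s,interpolation=cv2.INTER_CUBIC)
    a=np.linspace(0,6.283,60)
    for z,rr,col in [(0,0,(0,200,0)),(-.012,0,(0,255,255)),(-.014,1,(255,0,0)),(-.028,1,(255,0,255))]:
        R=flange_R(np.radians(yaw))@Ro.from_euler('z',np.radians(cov+rel*rr)).as_matrix()
        q=(proj(d,np.array(m)+np.c_[c[0]+.009*np.cos(a),c[1]+.009*np.sin(a),np.full(60,z)]@R.T)-[x0,y0]+.5)*s
        cv2.polylines(im,[np.round(q*16).astype(int).reshape(-1,1,2)],True,col,1,cv2.LINE_AA,4)
    return im
rows=[]
m8=[.4677,.2553,.182]
h=.054
for nm,c,ctr,m in [('wrist8',(-h,-h),(281,167),m8),('wrist8',(-h,h),(388,167),m8),('wrist8',(h,h),(397,278),m8),('wrist3',(-h,-h),(230,164),[.4675,.2558,.1831]),('wrist3',(-h,h),(328.5,163),[.4675,.2558,.1831])]:
    x,y=int(ctr[0]),int(ctr[1]); box=(x-12,y-11,x+12,y+11)
    rows.append(np.hstack([over(nm,c,box,5.4,rl,m,0) for rl in (-2,0,2,4)]+[over(nm,c,box,5.4,0,[9,9,9],0)]))
cv2.imwrite('pics/ovh.png',np.vstack(rows))
E
python3 ov2.py
```

```text
(no output)
```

View pics/ovh.png

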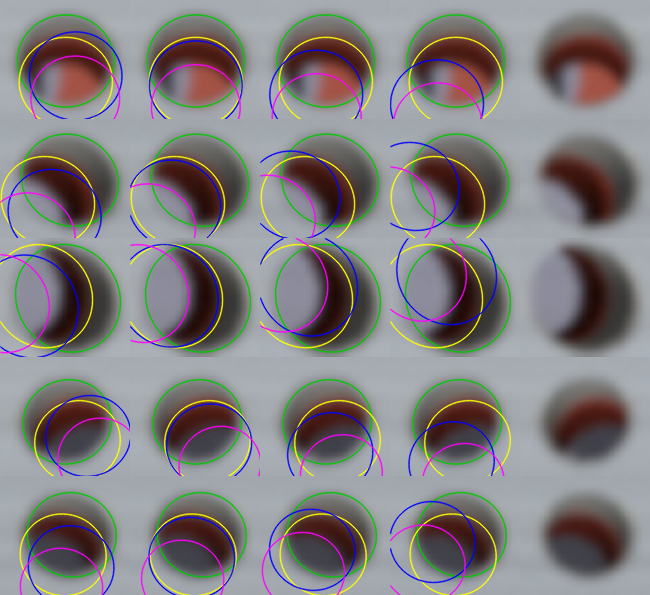

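```bash
python3 - <<'E'
import pickle
from fit import *
ds=pickle.load(open('scene8.pkl','rb')); dw=pickle.load(open('wrist8.pkl','rb'))
x0,y0,x1,y1=295,95,330,150;s=11
c=cv2.resize(ds['image'][y0:y1,x0:x1,::-1],None,fx=s,fy=s,interpolation=cv2.INTER_CUBIC)
G=np.array([.4489,.1996,.3326-.006])
az=np.radians(4.2)
for th,col in [(27,(255,0,0)),(30,(0,255,0)),(33,(0,0,255))]:
    t=np.radians(th); u=np.array([-np.sin(t)*np.cos(az),-np.sin(t)*np.sin(az),np.cos(t)])
    P=[G+u*k for k in (.051-.0365,-.0365,-.0365-.055)]
    q=proj(ds,P); print(th,q.round(1).tolist(), proj(dw,P[:1]).round(1))
    for a in q: cv2.circle(c,tuple(int(round(v)) for v in (a-[x0,y0]+.5)*s),4,col,-1)
cv2.imwrite('pics/s8z.png',c)
# depth of scene along the pin: orange
P=cloud(ds); im=ds['image'].astype(int); o=(im[...,0]-im[...,2]>60)
m=np.zeros_like(o); m[100:130,300:325]=1
q=P[o&m]; print(len(q),q.mean(0)); 
E
```

```text
27 [[308.8, 106.8], [313.0, 122.6], [317.4, 138.9]] [[280.1 286.9]]
30 [[308.6, 106.8], [313.4, 122.7], [318.3, 139.1]] [[280.1 285. ]]
33 [[308.5, 106.8], [313.8, 122.7], [319.2, 139.2]] [[280.1 283.2]]
89 [0.46991457 0.19067051 0.33423834]
```

View pics/s8z.png

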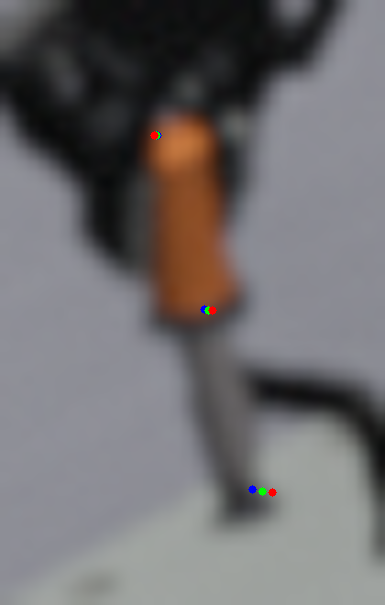

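Emit:
apply_moves([
  [2, 0, 0.5],
  [3.5, 0.4, 0.5],
  [3, 2, 0],
  [1.1, 2.5, 0],
  [0, 1, -1],
  [0, 0, -2.5],
  [0, 0, -2.5],
  [0, 0, -1.5],
  [0, 0, 0],
], turn=[0, 0, 0, 0, 0, 0, 0, 0, 0])

```text
time_s: 14.28
tool_pos: [0.5445, 0.2578, 0.2667]
ee_rot: [-90.1, 0.2, 4.2]
force: [-0.3, 0.5, -1.4]
opening: 0.0245
```

```bash
python3 - <<'E'
import pickle
from fit import *
o=r.observe(); print(o['tool_pos'],o['ee_rot'],o['force'],o['moment'],o['opening'])
d=r.snapshot('scene'); pickle.dump(d,open('scene9.pkl','wb'))
cv2.imwrite('pics/s9.png',cv2.resize(d['image'][80:180,280:400,::-1],None,fx=6,fy=6,interpolation=cv2.INTER_CUBIC))
E
```

```text
[0.54449316 0.2578429  0.26674171] [-90.05985168   0.16907026   4.16948581] [-0.34954637  0.5174007  -1.42079502] [-0.0380578   0.04270237  0.03378712] 0.024542020742718874
```

View pics/s9.png

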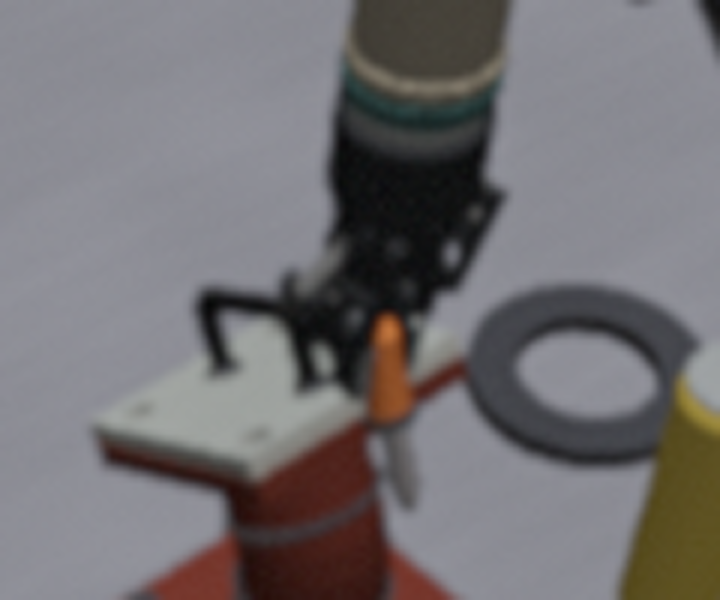

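Emit:
apply_moves([
  [-0.6, -0.05, 0],
  [-0.6, -0.05, 0],
  [-0.6, -0.05, 0],
  [-0.5, -0.04, 0.05],
  [0, 0, 0],
], turn=[0, 0, 0, 0, 0])

```text
time_s: 14.95
tool_pos: [0.5222, 0.257, 0.2687]
ee_rot: [-90.0, -0.0, 4.2]
force: [-0.1, 0.1, -2.6]
opening: 0.0245
```

Emit:
apply_moves([
  [-0.4, -0.03, 0.05],
  [-0.3, -0.02, 0],
  [0, 0, 0],
], turn=[0, 0, 0])

```text
time_s: 15.32
tool_pos: [0.5189, 0.2568, 0.2701]
ee_rot: [-90.0, -0.5, 4.2]
force: [6.0, 0.4, -1.7]
opening: 0.0245
```

Emit:
apply_moves([
  [-0.3, -0.02, 0],
  [-0.3, -0.02, 0],
  [0, 0, 0],
], turn=[0, 0, 0])

```text
time_s: 15.7
tool_pos: [0.5141, 0.2565, 0.2706]
ee_rot: [-89.9, -0.7, 4.2]
force: [8.7, 0.4, -1.6]
opening: 0.0246
```

```bash
python3 - <<'E'
import pickle
from fit import *
o=r.observe(); print(o['tool_pos'],o['ee_rot'],o['force'],o['moment'],o['opening'])
d=r.snapshot('scene'); pickle.dump(d,open('scene10.pkl','wb'))
cv2.imwrite('pics/s10.png',cv2.resize(d['image'][80:180,280:400,::-1],None,fx=6,fy=6,interpolation=cv2.INTER_CUBIC))
d=r.snapshot('wrist'); save(d,'w10'); pickle.dump(d,open('w10.pkl','wb'))
E
```

```text
[0.51414568 0.25648658 0.27063951] [-89.93592609  -0.67850344   4.18593271] [ 8.74272178  0.43332237 -1.55426079] [ 0.03082285 -1.73924248  0.02788773] 0.024612117994354827
```

View pics/s10.png

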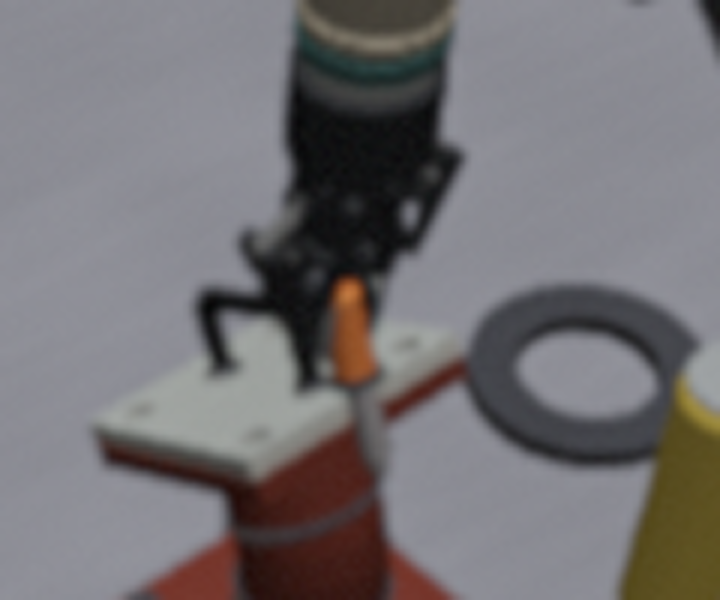

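View pics/w10.png

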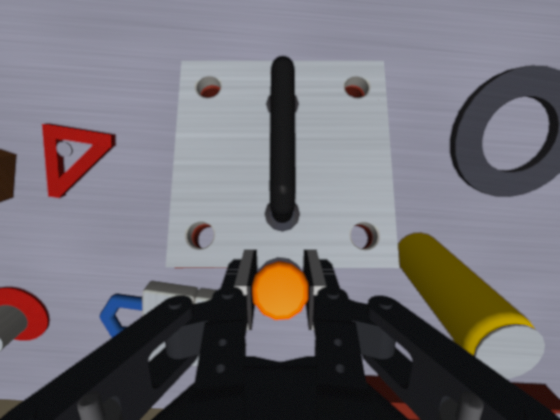

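Emit:
apply_moves([
  [-0.3, -0.02, 0],
  [0, 0, 0],
], turn=[0, 0])

```text
time_s: 16.05
tool_pos: [0.512, 0.2564, 0.2709]
ee_rot: [-89.9, -0.8, 4.2]
force: [8.8, 0.3, -1.2]
opening: 0.0247
```

Emit:
apply_moves([
  [-0.3, -0.02, 0],
  [0, 0, 0],
], turn=[0, 0])

```text
time_s: 16.3
tool_pos: [0.5109, 0.2563, 0.2715]
ee_rot: [-89.9, -1.1, 4.2]
force: [13.3, 1.0, -1.7]
opening: 0.025
```

Emit:
apply_moves([
  [0.7, 0.05, 0],
  [0.6, 0.05, 1],
  [0, 0, 3],
  [0, -2, 2.4],
  [0, -2.5, 1],
  [-1.5, -1.2, 0],
  [-2.5, 0, 0],
  [-1, 0, 0],
  [0, 0, 0],
  [0, 0, 0],
], turn=[0, 0, 0, 0, 0, 0, 0, 0, 0, 0])

```text
time_s: 17.55
tool_pos: [0.4671, 0.1998, 0.3429]
ee_rot: [-90.0, -0.0, 4.2]
force: [0.4, -0.5, -1.8]
opening: 0.0246
```

```bash
python3 - <<'E'
import pickle
from fit import *
o=r.observe(); print(o['tool_pos'],o['ee_rot'],o['force'],o['moment'],o['opening'])
ds=r.snapshot('scene'); pickle.dump(ds,open('scene11.pkl','wb'))
dw=r.snapshot('wrist'); save(dw,'w11'); pickle.dump(dw,open('wrist11.pkl','wb'))
T=o['tool_pos']; G=T-[0,0,.006]; az=np.radians(4.2)
x0,y0,x1,y1=295,85,355,150;s=9
c=cv2.resize(ds['image'][y0:y1,x0:x1,::-1],None,fx=s,fy=s,interpolation=cv2.INTER_CUBIC)
for th,col in [(20,(255,0,0)),(30,(0,255,0))]:
    t=np.radians(th); u=np.array([-np.sin(t)*np.cos(az),-np.sin(t)*np.sin(az),np.cos(t)])
    P=[G+u*k for k in (.051-.0365,-.0365,-.0365-.055)]
    q=proj(ds,P); print(th,q.round(1).tolist(), proj(dw,P[:1]).round(1))
    for a in q: cv2.circle(c,tuple(int(round(v)) for v in (a-[x0,y0]+.5)*s),4,col,-1)
cv2.imwrite('pics/s11z.png',c)
E
```

```text
[0.46710928 0.19980899 0.34286181] [-8.99984818e+01 -1.42331353e-02  4.21479080e+00] [ 0.4234723  -0.46948475 -1.76314735] [ 0.02221229 -0.00046808  0.04961803] 0.024576497529068275
20 [[313.0, 107.4], [315.9, 123.1], [318.9, 139.1]] [[278.4 291.4]]
30 [[312.5, 107.3], [317.2, 123.4], [322.1, 140.1]] [[278.4 285.3]]
```

View pics/s11z.png

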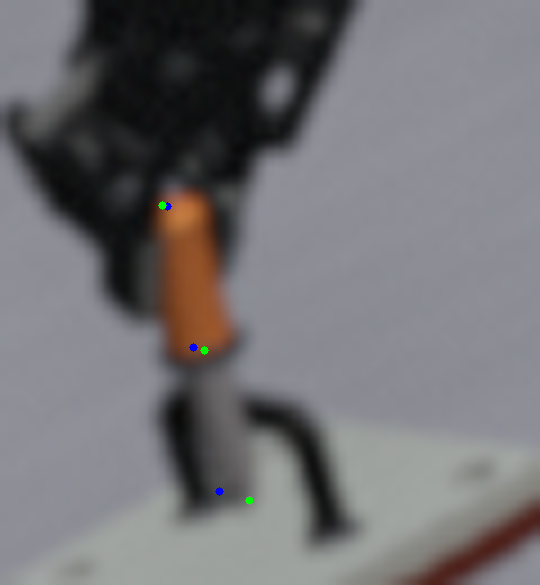

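View pics/w11.png

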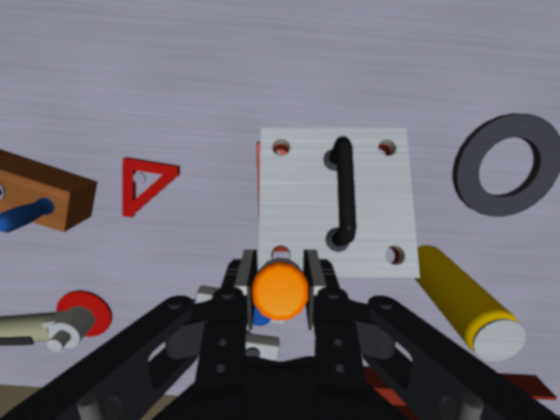

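```bash
python3 - <<'E'
import pickle
from fit import *
dw=pickle.load(open('wrist11.pkl','rb')); T=np.array([.4671,.1998,.3429]); G=T-[0,0,.006]; az=np.radians(4.2)
box=(235,225,325,335); s=3.6
out=[]
img=cv2.resize(dw['image'][box[1]:box[3],box[0]:box[2],::-1],None,fx=s,fy=s,interpolation=cv2.INTER_CUBIC)
a=np.linspace(0,6.283,80)
for th in (None,30):
    im=img.copy()
    if th is not None:
        R=flange_R(az,np.radians(th))
        for z,rad,col in [(.051,.013,(0,255,0)),(.006,.015,(255,0,0)),(0,.015,(255,0,255)),(-.055,.0035,(255,255,0))]:
            P=G+np.c_[rad*np.cos(a),rad*np.sin(a),np.full(80,z-.0365)]@R.T
            q=(proj(dw,P)-box[:2]+.5)*s
            cv2.polylines(im,[np.round(q*16).astype(int).reshape(-1,1,2)],True,col,1,cv2.LINE_AA,4)
    out.append(im)
cv2.imwrite('pics/w11z.png',np.hstack(out))
E
```

```text
(no output)
```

View pics/w11z.png

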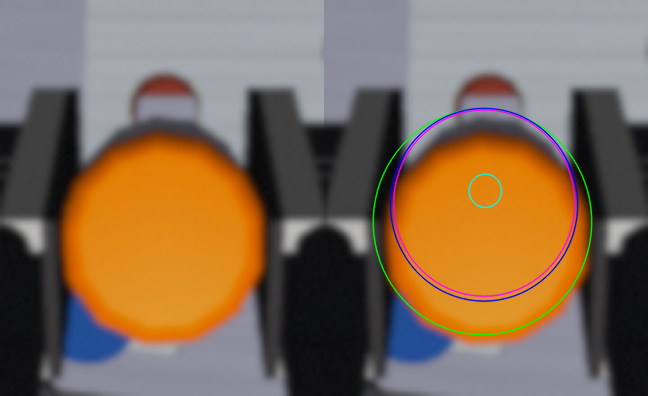

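```bash
python3 - <<'E'
import pickle
from fit import *
dw=pickle.load(open('wrist11.pkl','rb')); ds=pickle.load(open('scene11.pkl','rb')); T=np.array([.4671,.1998,.3429]); az=np.radians(4.2)
a=np.linspace(0,6.283,80)
def pts(p):
    th,roll,ax,lx,ly=p
    R=Ro.from_euler('z',az).as_matrix()@Ro.from_euler('xy',[roll,-th]).as_matrix()
    O=T+[0,0,-.006]+Ro.from_euler('z',az).apply([lx,ly,0])
    return R,O
def pr(p):
    R,O=pts(p); ax=p[2]
    c=lambda z,rad:O+np.c_[rad*np.cos(a),rad*np.sin(a),np.full(80,z-ax)]@R.T
    f=lambda z:O+R[:,2]*(z-ax)
    cap=proj(dw,c(.051,.013)); col=proj(dw,c(.006,.015))
    w=[cap[:,0].mean(),(cap[:,1].max()+cap[:,1].min())/2,np.ptp(cap[:,0])/2,col[:,1].min()]
    s=proj(ds,[f(.051),f(.002),f(-.055)]).ravel()
    return np.r_[w,s]
obs=np.array([280.3,290.6,27.8,257.0,314.5,107.6,317,123.4,320.7,139.8])
sig=np.array([.7,.7,.5,.8]+[.7]*6)
for use in ('all','wrist','nosc'):
    w=1/sig
    if use=='wrist': w=w*np.r_[np.ones(4),np.zeros(6)]
    if use=='nosc': w=w*np.r_[1,1,0,1,np.ones(6)]
    res=lambda p:np.r_[(pr(p)-obs)*w,p[1]/.05,(p[2]-.0365)/.01,p[3]/.005,p[4]/.002]
    s=least_squares(res,[.5,0,.0365,0,0]); print(use,np.degrees(s.x[:2]),s.x[2:],(pr(s.x)-obs).round(1))
    C=np.linalg.inv(s.jac.T@s.jac); print(np.degrees(C[0,0]**.5),C[2,2]**.5,C[3,3]**.5)
E
```

```text
all [28.45957677 -1.97843882] [0.03870627 0.00221292 0.00048448] [ 0.1  0.2  1.9 -0.5 -1.   0.7  0.3  0.5  0.9  1.6]
0.7470380054713033 0.0010998433998390532 0.00029671672610380115
wrist [27.77252289 -0.11347986] [0.04663341 0.00305194 0.00080099] [-0.  -0.   0.1 -0.  -0.1  3.4  1.4  2.9  2.3  3.5]
0.8478770458977871 0.002340306700419263 0.0004505371300171736
nosc [28.98999051 -2.31115693] [0.0360723  0.00206059 0.0002837 ] [ 0.1  0.2  2.5 -0.3 -1.3 -0.2  0.  -0.3  0.7  0.9]
0.7432868662003778 0.0012661613302387695 0.0002878423950222416
```

Emit:
apply_moves([
  [0.2, 0.1, -1.5],
  [0, 0, -2],
  [0, 0, -0.5],
  [0, 0, 0],
], turn=[0, 0, 0, 0])

```text
time_s: 18.15
tool_pos: [0.4685, 0.2006, 0.3023]
ee_rot: [-90.0, 0.1, 4.2]
force: [-0.6, 0.2, -1.6]
opening: 0.0249
```

```bash
cat > look.py <<'E'
import pickle,sys
from fit import *
n=sys.argv[1]
o=r.observe(); print(o['time_s'],o['tool_pos'],o['ee_rot'],o['force'],o['moment'],o['opening'])
ds=r.snapshot('scene'); pickle.dump(ds,open(f'scene{n}.pkl','wb'))
dw=r.snapshot('wrist'); pickle.dump(dw,open(f'wrist{n}.pkl','wb'))
T=o['tool_pos']; Tn=T+[.0461,.0038,-.0867]; C=T+[.0198,.0019,-.0385]
h=np.array([.5183,.2046,.2095]); z=np.array([-.4987,-.0366,.866])
e=Tn-h; print('nose rel hole along z %.1f mm, lateral'%(e@z*1e3),((e-z*(e@z))*1e3).round(1)); e=C-h; print('collar: %.1f'%(e@z*1e3),((e-z*(e@z))*1e3).round(1))
x0,y0,x1,y1=295,80,375,165;s=7
c=cv2.resize(ds['image'][y0:y1,x0:x1,::-1],None,fx=s,fy=s,interpolation=cv2.INTER_CUBIC)
q=proj(ds,[h]); print(q,proj(ds,[Tn]))
c2=c.copy(); cv2.circle(c2,tuple(int(round(v)) for v in (q[0]-[x0,y0]+.5)*s),4,(0,0,255),-1)
cv2.imwrite(f'pics/s{n}z.png',c2)
x0,y0,x1,y1=200,140,400,340;s=3
c=cv2.resize(dw['image'][y0:y1,x0:x1,::-1],None,fx=s,fy=s,interpolation=cv2.INTER_CUBIC)
cv2.imwrite(f'pics/w{n}z.png',c)
E
python3 look.py 12
```

```text
18.15 [0.46850428 0.20058552 0.30228237] [-9.00096974e+01  7.20757210e-02  4.19971741e+00] [-0.64070469  0.18552638 -1.58324085] [0.00845495 0.02948408 0.02614411] 0.024868191376528483
nose rel hole along z 7.1 mm, lateral [-0.1  0.  -0.1]
collar: 62.0 [0.9 0.2 0.6]
[[322.44462474 152.04853844]] [[321.82344087 150.01628267]]
```

View pics/s12z.png

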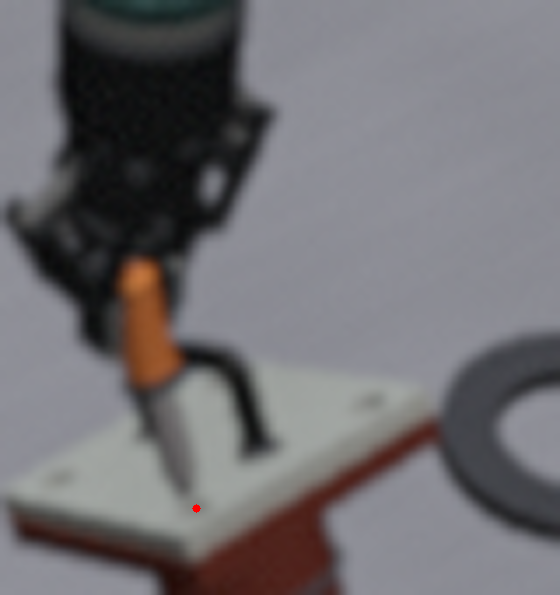

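View pics/w12z.png

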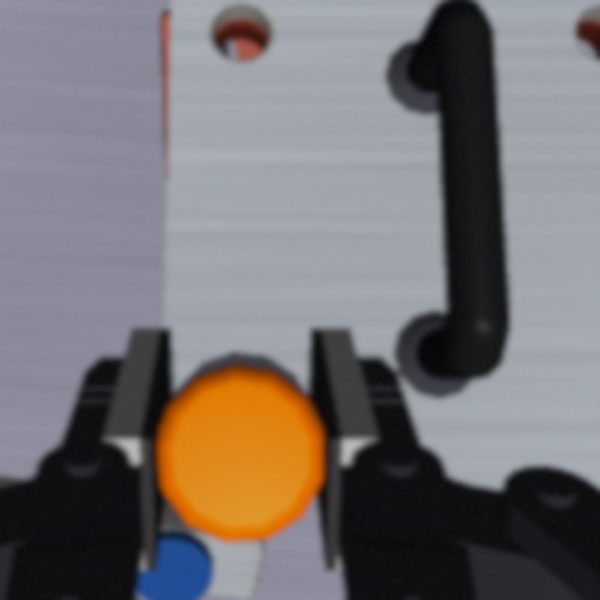

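Emit:
apply_moves([
  [0.25, 0.02, -0.43],
  [0.25, 0.02, -0.43],
  [0.25, 0.02, -0.43],
  [0, 0, 0],
], turn=[0, 0, 0, 0])

```text
time_s: 18.75
tool_pos: [0.476, 0.2011, 0.2894]
ee_rot: [-90.0, 0.1, 4.2]
force: [-0.1, -0.8, -2.1]
opening: 0.0245
```

```bash
python3 look.py 13
```

```text
18.75 [0.47599603 0.20113955 0.28943335] [-9.00085154e+01  6.13641948e-02  4.19909125e+00] [-0.10865458 -0.78641195 -2.08654022] [-0.01912678 -0.02305397  0.01567252] 0.024501948586600184
nose rel hole along z -7.8 mm, lateral [-0.1  0.1 -0. ]
collar: 47.2 [1.  0.2 0.6]
[[322.44462474 152.04853844]] [[323.09730546 154.22479518]]
```

View pics/s13z.png

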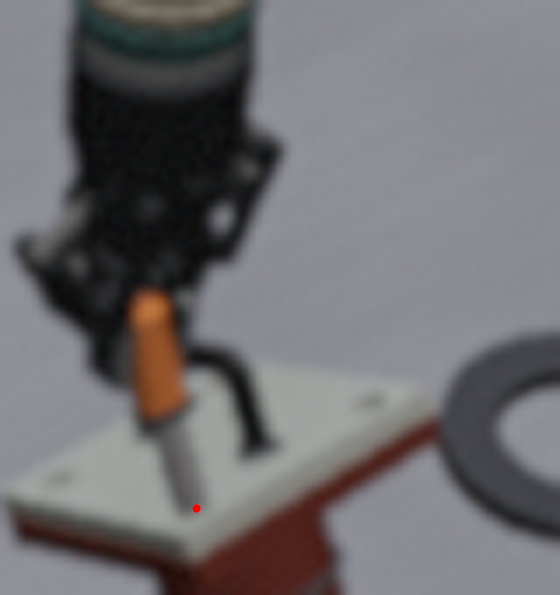

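Emit:
apply_moves([
  [0.25, 0.02, -0.43],
  [0.25, 0.02, -0.43],
  [0, 0, 0],
], turn=[0, 0, 0])

```text
time_s: 19.23
tool_pos: [0.481, 0.2015, 0.2808]
ee_rot: [-90.0, 0.0, 4.2]
force: [-0.8, -0.8, -2.6]
opening: 0.0245
```

Emit:
apply_moves([
  [0.25, 0.02, -0.43],
  [0.25, 0.02, -0.43],
  [0, 0, 0],
], turn=[0, 0, 0])

```text
time_s: 19.6
tool_pos: [0.486, 0.2019, 0.2721]
ee_rot: [-90.0, 0.1, 4.2]
force: [-1.2, -0.9, -3.0]
opening: 0.0245
```

```bash
python3 look.py 14
```

```text
19.6 [0.48597083 0.20189319 0.2720982 ] [-9.00132623e+01  6.29855116e-02  4.19715517e+00] [-1.24418836 -0.85341305 -3.03281387] [-0.14644121  0.31687429 -0.04976175] 0.024540134203881767
nose rel hole along z -27.8 mm, lateral [-0.1  0.1 -0. ]
collar: 27.1 [1.  0.2 0.6]
[[322.44462474 152.04853844]] [[324.77067297 159.80252385]]
```

View pics/s14z.png

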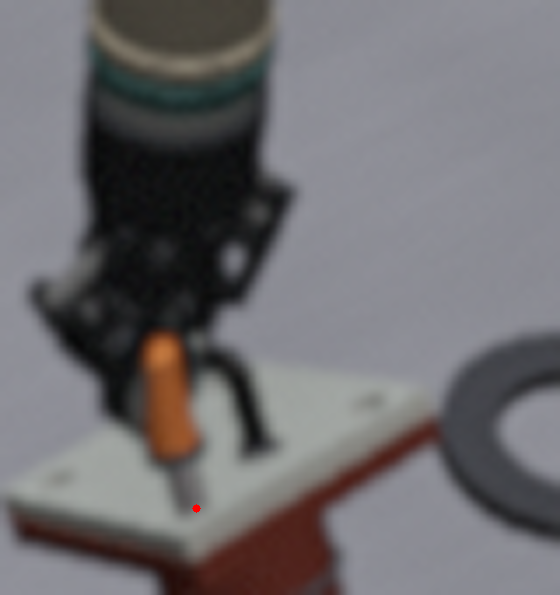

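View pics/w14z.png

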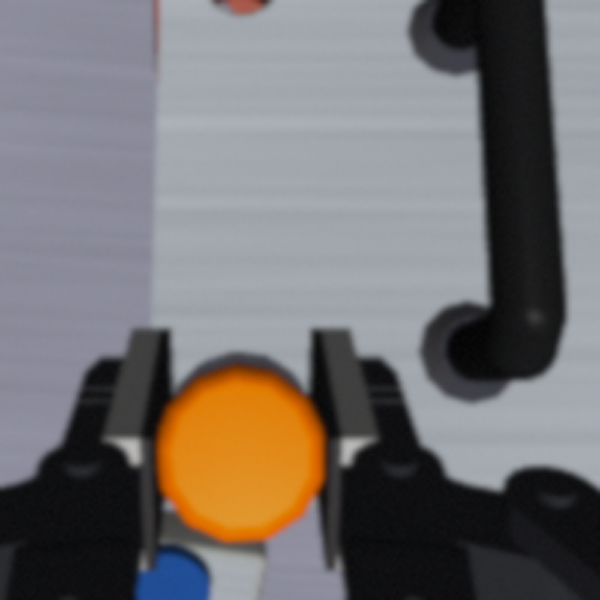

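Going in smoothly: the collar is about 27 mm from the cover and the forces are small. Continuing.

Emit:
apply_moves([
  [0.25, 0.02, -0.43],
  [0.25, 0.02, -0.43],
  [0.25, 0.02, -0.43],
  [0, 0, 0],
], turn=[0, 0, 0, 0])

```text
time_s: 20.2
tool_pos: [0.4933, 0.2024, 0.259]
ee_rot: [-90.0, 0.1, 4.2]
force: [-2.3, 0.1, -5.6]
opening: 0.0242
```

Emit:
apply_moves([
  [0.25, 0.02, -0.43],
  [0.2, 0.01, -0.35],
  [0, 0, 0],
], turn=[0, 0, 0])

```text
time_s: 20.58
tool_pos: [0.4973, 0.2027, 0.2514]
ee_rot: [-90.0, 0.1, 4.2]
force: [-3.8, -0.7, -5.5]
opening: 0.0244
```

```bash
python3 look.py 15
```

```text
20.575 [0.49734466 0.20273746 0.25144788] [-90.01613096   0.12574349   4.20261356] [-3.84067496 -0.70631039 -5.54710519] [-0.28912218  0.92196884 -0.00505806] 0.02435065159857703
nose rel hole along z -51.4 mm, lateral [-0.5  0.1 -0.3]
collar: 3.6 [0.6 0.2 0.4]
[[322.44462474 152.04853844]] [[326.62342379 166.24867892]]
```

View pics/s15z.png

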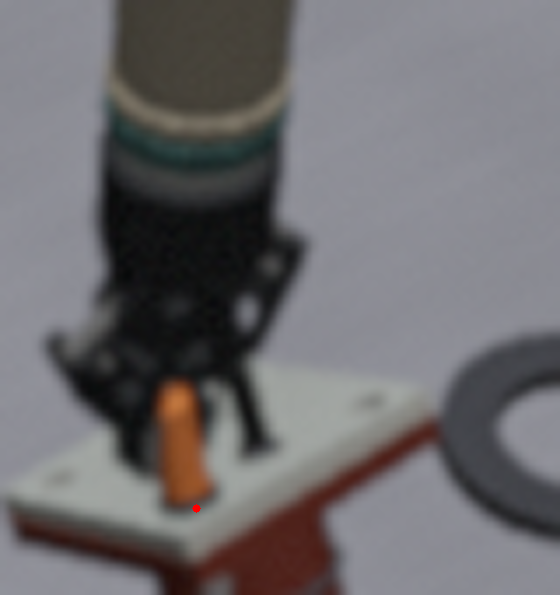

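View pics/w15z.png

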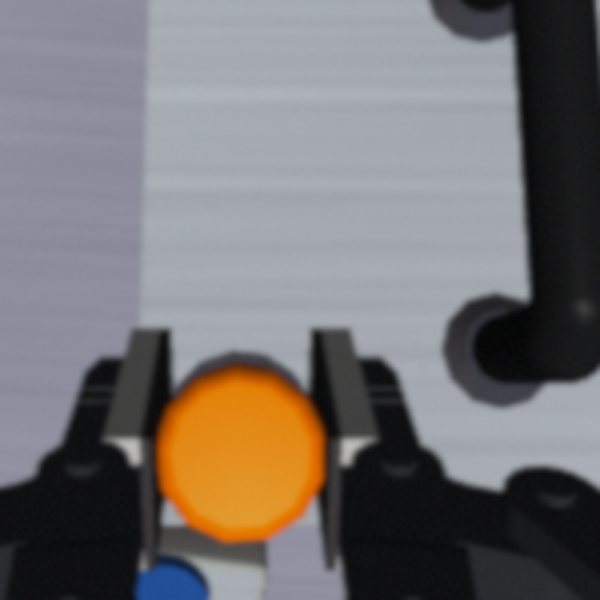

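Emit:
apply_moves([
  [0.12, 0.01, -0.2],
  [0, 0, 0],
], turn=[0, 0])

```text
time_s: 20.92
tool_pos: [0.4984, 0.2029, 0.25]
ee_rot: [-90.0, 0.1, 4.2]
force: [-5.6, -1.0, -3.1]
opening: 0.0242
```

Emit:
apply_moves([
  [0.12, 0.01, -0.2],
  [0, 0, 0],
], turn=[0, 0])

```text
time_s: 21.18
tool_pos: [0.4987, 0.2031, 0.2493]
ee_rot: [-90.0, 0.2, 4.2]
force: [-9.2, -1.9, 4.1]
opening: 0.0243
```

Emit:
apply_moves([
  [0, 0, -0.2],
  [0, 0, 0],
], turn=[0, 0])

```text
time_s: 21.42
tool_pos: [0.4986, 0.2031, 0.249]
ee_rot: [-90.0, 0.1, 4.2]
force: [-12.9, -2.3, 11.8]
opening: 0.0246
```

```bash
python3 look.py 16
```

```text
21.425 [0.49857138 0.20309001 0.24904574] [-8.99724939e+01  7.43839551e-02  4.21726375e+00] [-12.8649602   -2.29203222  11.80130061] [-0.45987602  1.8652504  -0.03462073] 0.024594878545745595
nose rel hole along z -54.1 mm, lateral [-0.6  0.3 -0.3]
collar: 0.9 [0.5 0.4 0.3]
[[322.44462474 152.04853844]] [[326.88120549 166.93973654]]
```

View pics/s16z.png

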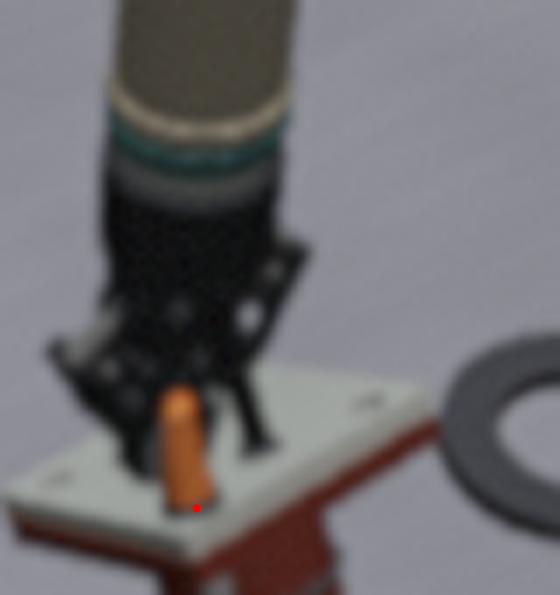

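Emit:
apply_moves([
  [0, 0, 0],
  [0, 0, 0],
  [0, 0, 0],
  [0, 0, 0],
], turn=[0, 0, 0, 0], grip=-0.05)

```text
time_s: 22.02
tool_pos: [0.501, 0.2032, 0.2461]
ee_rot: [-90.0, -0.0, 4.2]
force: [-0.6, 0.3, -0.4]
opening: 0.0406
```

Emit:
apply_moves([
  [0, 0, 1],
  [0, 0, 2.5],
  [0, 0, 3.5],
  [0, -1, 3],
  [-1, -2, 1],
  [-1, -2, 0],
  [0, 0, 0],
], turn=[0, 0, 0, 0, 0, 0, 0])

```text
time_s: 22.9
tool_pos: [0.4786, 0.1513, 0.3553]
ee_rot: [-90.0, 0.1, 4.1]
force: [0.6, 0.4, 0.6]
opening: 0.0406
```

```bash
python3 look.py 17; python3 - <<'E'
import pickle,cv2
d=pickle.load(open('wrist17.pkl','rb')); cv2.imwrite('pics/w17.png',d['image'][:,:,::-1])
E
```

```text
22.9 [0.47863768 0.15126508 0.35525958] [-90.02573455   0.12870439   4.07161566] [0.61067944 0.36529669 0.61482804] [ 0.03691054 -0.00442156  0.00278493] 0.04058144951060575
nose rel hole along z 49.7 mm, lateral [ 31.2 -47.7  16. ]
collar: 104.7 [ 32.3 -47.6  16.6]
[[322.44462474 152.04853844]] [[311.9855131 146.0878548]]
```

View pics/s17z.png

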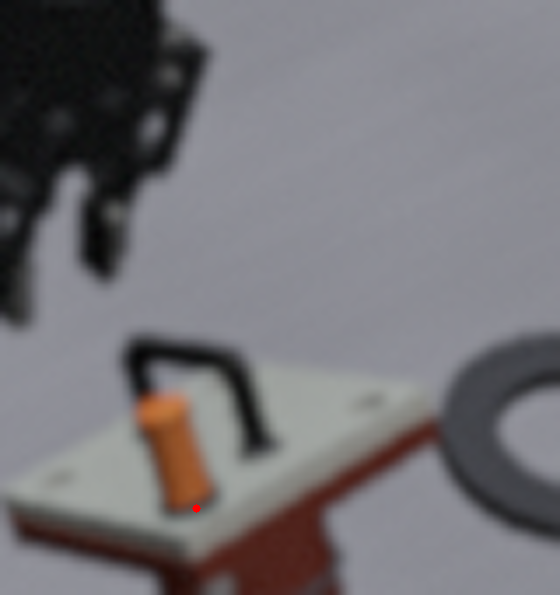

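View pics/w17.png

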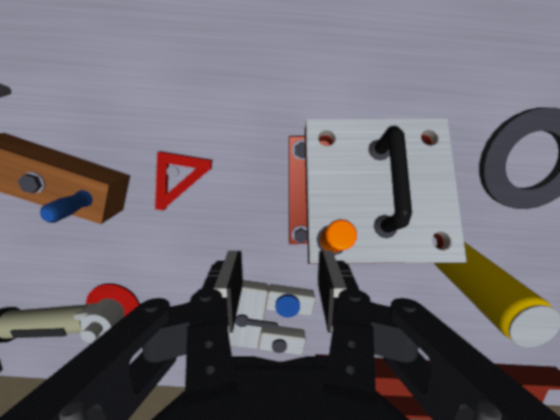

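```bash
cat > chk.py <<'E'
import pickle,sys
from fit import *
n=sys.argv[1]
a=np.linspace(0,6.283,80); R=flange_R(np.radians(4.2)); h=np.array([.5183,.2046,.2095])
out=[]
for nm,(x0,y0,x1,y1),s in [('wrist'+n,tuple(map(int,sys.argv[2].split(','))),7),('scene'+n,(305,125,345,165),10)]:
    d=pickle.load(open(nm+'.pkl','rb'))
    im=cv2.resize(d['image'][y0:y1,x0:x1,::-1],None,fx=s,fy=s,interpolation=cv2.INTER_CUBIC)
    im0=im.copy()
    for z,rad,col in [(.051,.013,(0,255,0)),(.006,.015,(255,0,0)),(0,.015,(255,0,255))]:
        q=(proj(d,h+np.c_[rad*np.cos(a),rad*np.sin(a),np.full(80,z)]@R.T)-[x0,y0]+.5)*s
        cv2.polylines(im,[np.round(q*16).astype(int).reshape(-1,1,2)],True,col,1,cv2.LINE_AA,4)
    cv2.imwrite(f'pics/chk_{nm}.png',np.hstack([im0,im]))
E
python3 chk.py 17 315,205,370,260
```

```text
(no output)
```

View pics/chk_wrist17.png

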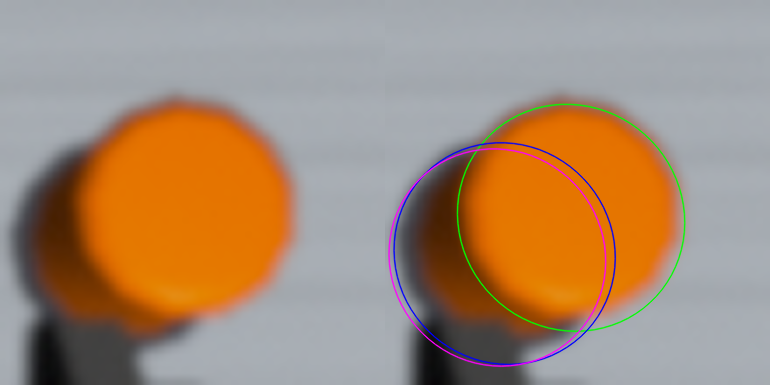

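View pics/chk_scene17.png

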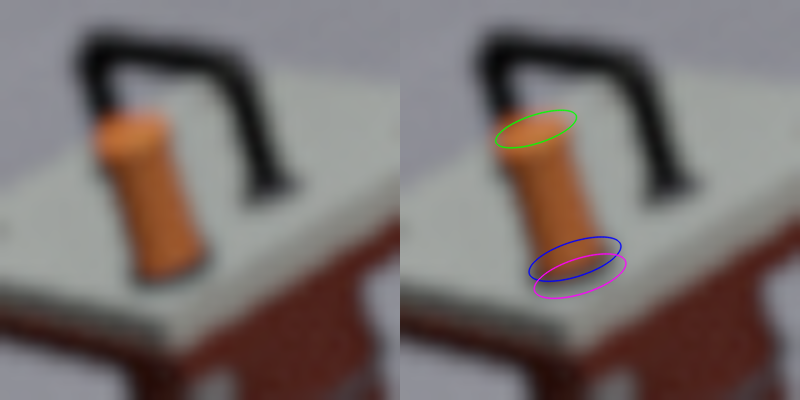

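Emit:
apply_moves([
  [-1.5, 1.5, 0],
  [-1.5, 2.3, 0],
  [0, 1, 0],
  [0, 0, 0],
], turn=[0, 0, 0, 0])

```text
time_s: 23.5
tool_pos: [0.4504, 0.2021, 0.3559]
ee_rot: [-90.0, -0.0, 4.3]
force: [0.4, 0.1, -0.0]
opening: 0.0405
```

```bash
python3 look.py 18; python3 chk.py 18 253,225,308,280; python3 ov.py; python3 - <<'E'
import sys; sys.argv=['x']
from ov import *
cv2.imwrite('pics/ov18.png',np.hstack([over('wrist18',(235,120,425,290),2.1,r) for r in (0,2)]))
E
```

```text
23.5 [0.45035368 0.20212902 0.35592188] [-9.00080663e+01 -2.54459845e-03  4.33030684e+00] [ 0.38198248  0.06028192 -0.01365324] [ 0.00517408  0.00543447 -0.01471975] 0.04053345744010705
nose rel hole along z 62.6 mm, lateral [9.4 3.6 5.5]
collar: 117.5 [10.4  3.7  6.2]
[[322.44462474 152.04853844]] [[319.90946334 133.85813462]]
```

View pics/chk_wrist18.png

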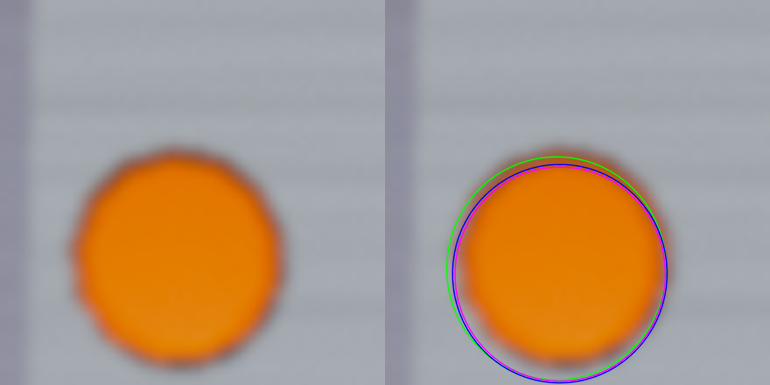

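View pics/ov18.png

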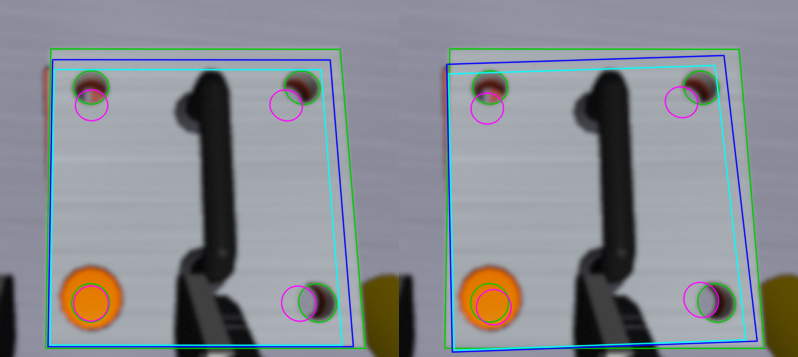

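```bash
python3 - <<'E'
from cell import r
print(r.finish_job())
E
```

```text
the job is handed in; nothing more can be done
None
```

I turned the cover about 0.5 rad by its handle until its bolt holes lined up with the flange. I then put the alignment pin from the block through the upper hole on the robot's right (hole3, +x −y). The pin is released, the arm is clear of everything, and the job was handed in at about 23.5 s of the 56 s allowed.

Since the tool can only turn about the vertical, I tilted the pin inside the grip. I first levered it over the edge of the block hole, then pressed it flat against the flange's uphill end face.

**Last checks**
- **Cover:** the view through the bolt holes fits alignment to about 1°, against the 0.05 rad (2.9°) allowed. A red sliver beside the cover at first suggested a 3° error; I took it for the base plate.
- **Pin depth:** the push met a firm stop at about 17 N along the pin's axis, and I estimated the collar within about 1 mm of the cover at that point.
- **Pin tilt:** seen from close to the flange axis, the grip cap hides the collar, as it should when the pin is square. I put any tilt at 2° or less, against the 0.07 rad (4°) allowed.
- **Position in the hole:** the pin sits about 1 to 1.5 mm from where my model put it. That is within the hole clearance and camera accuracy.
- **Other things:** those in view of the last pictures looked undisturbed, but I did not measure each one. The hammer was not in those pictures.

**Where measurements disagreed:** early scene and wrist readings put the held pin at about 20° instead of 30°, and two later ones still read about 20°. A combined fit of both cameras then gave 28.5 to 29°. The pin went in with little force, which supports that figure.

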